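# Weigh a batch of test specimens and tip it into the tumbler's hopper

## Robot

A 6-joint arm with a two-finger parallel gripper is mounted at the origin on the work surface. World frame = base frame: x ahead of the robot, y to its left, z up, the work surface at z = 0. Lengths are in mm, angles in rad, forces in N, time in s.
With the tool pointing down it reaches from about 300 to 750 mm from the base axis. Payload 8.5 kg.
Tool frame: the origin (TCP) lies at the very end of the fingers, on their centre line; the grasp point (between the pads) lies 19 mm behind it (bot.grip_point_offset is the distance from the TCP to the grasp point, in mm); z points along the fingers, y is the line along which they close (so a half turn about z gives the same grasp; the last joint's range is limited). The gripper opens to 85 mm and grips with 20 to 120 N. Pads are 22 mm wide; open, the fingers measure 114 mm over their backs; the gripper's body (76 mm by 85 mm) begins 54 mm behind the grasp point. The pads swing forward as they close: fully open they stand 13 mm farther back than shut.
Start: joints at [1.052, 0.381, 1.297, -0, 1.464, -0.215], TCP at [164.523, 524.798, 231.322] pointing down, gripper open.
Joint ranges: [-3.11, 3.11], [-0.89, 2.33], [0.22, 2.48], [-1.42, 4.56], [0.17, 2.85], [-2.88, 2.88]. Speed limits (rad/s): [2.39, 2.39, 3.14, 3.14, 3.14, 3.14].

## Interface

Orientations are given as a unit quaternion [x, y, z, w].
In Python, from station import bot gives the robot as it stands.
- The arm moves only by the tool servo_tool, never from a script. Its argument "commands" is a list of rows, each a list of 3 entries, a list of its own where there are three numbers: the turn, a rotation vector about the tool's x, y, z in degrees, then the shift along the tool's x, y, z in cm, then the finger opening in cm, from 0 to 8.54. In form: [[[rx, ry, rz], [dx, dy, dz], jaw], ...]. A call has exactly 5 rows; each row is the pose to reach, as a shift and turn from the pose commanded when the call began, along the tool's axes at that moment; what a row does not reach only later rows make up. A row lasts 1/12 s, in which the tool goes at most 41.7 mm and 7.16 degrees, less where a joint would pass 70% of its speed; a pose out of reach is approached as far as the arm can. A call with a gripper value outside its range is refused whole. The fingers move at their own pace and stop on an object; "newtons" is the grip in N (left out, the last holds). Time passes only in rows, so rows that repeat a pose let the fingers close, or fill a call up. It gives the time, the measured TCP pose, the force, the opening and the grip force at its end, in the units of the state.
- bot.read_state(): the state, without advancing time (a new reading comes with each control period).
- bot.get_image(name): name is "side" or "top"; returns a dict with "frame" (384x512x3 uint8, red, green, blue), "range_z" (384x512 float32, mm along the optical axis (not along the pixel's ray), 0 where there is no reading), "fx", "fy", "cx", "cy" (pixels), "distortion" ([k1, k2, p1, p2, k3] as OpenCV has them; the pictures are not rectified), "T" (4x4, takes a point from camera to world coordinates). Camera axes: x right, y down, z forward; pixel columns grow to the right and rows downward; lengths in mm; the calibration is good to about 2 mm. A picture is of the moment at which its call begins.
- bot.finish_job(): hands the job in; it is judged then, once.
Trained networks look in a picture, given as the dict that the camera call returned (one of the last four; its "shot" number tells which), for a name from the list of things; names that differ only in an ending like _2 or _b are one class to them, and where a whole thing is asked for, a point or a joint stands for the part that bears it (a point fixed in the world has none). Each returns a list of dicts, best first, with "p" (0 to 1); they miss things now and then, are a little off and sometimes report something else, mostly with a low value. They report only what shows in the picture. A call takes as long as a camera call.
- bot.search_frame(name, picture): "box" ([left, top, right, bottom] in pixels, round what is visible of it).
- bot.outline_of(name, picture): "region" (384x512 bool, what is visible of it) and "box" ([left, top, right, bottom] in pixels, round what is visible of it).
The state is a dict: "time_s": time; "joint_positions": joint angles; "qd": joint speeds; "tau": joint torques, N m; "eef_pos": TCP position; "tool_rot": TCP orientation; "contact_force": force on the tool from outside, world axes, zero at the start; "wrist_torque": the same for the moment, N m; "width": opening from 0.0 (shut) to 1.0 (fully open); "grip_force": force on a finger pad.
Only numpy, scipy, OpenCV 4.12 (cv2) and the standard library are available. Lean on these libraries where they do the work, as an engineer would, in place of code of your own. Each camera call takes 0.05 s, during which the arm holds its last target. There are 200 camera calls.

## Task

Lift the weighing pan up off its two hooks and set it empty on the balance, put every dog-bone specimen from the bench into it and let go, then carry the pan to the tumbler and tip the whole batch into the feed hopper. Finish by putting the empty pan back upright on the balance platform, and leave the weight, tools and tape roll on the bench where they are.

Things in the scene. Friction and masses are not known exactly. Their poses are not given: they have to be found in the camera images.
- rack: fixed dark steel rack, base 100 x 210 x 10 mm, origin under its centre on the bench; two upturned hooks at y = +-82 mm. Each hook: an arm along x, its top 110 mm above the bench, between a post (inner face x = +16 mm, top at 135 mm) and an upturned tip (inner face x = -18 mm, top at 130 mm). The pan's pins lie on the arms: lift at least 30 mm before moving sideways
- pan: loose open-fronted steel weighing pan, 0.26 kg; origin on its underside straight below the grip bar, z up, +x towards the open pouring edge. Floor 4 mm thick, x from -95 (closed rear) to +115 mm (open, no lip), 130 mm wide in y; rear and side walls 4 mm thick, 35 mm high. Starts hanging level by its pins, underside 45 mm above the bench, +x along the rack's +x
- pan_bar (a point): centre of the pan's grip bar, 70 mm above the pan's origin. The bar runs along the pan's y, 12 mm thick in x, 22 mm high, 122 mm clear between its side uprights; pins of 10 mm diameter stick out of its ends at y = +-65 to +-92 mm
- balance: fixed grey bench balance, 190 x 190 x 45 mm, with a square steel platform 155 x 155 mm on top. Origin: centre of its underside, on the bench
- platform (a point): centre of the top of the balance's platform, 45 mm above the bench
- hopper: fixed tumbler: grey base 190 x 190 x 50 mm carrying a round flared aluminium feed hopper, open at the top, rim 240 mm across and 150 mm above the bench. Origin: centre of its underside, on the bench
- hopper_floor (a point): centre of the hopper's inner floor (about 140 mm across), 58 mm above the bench and 92 mm below the rim
- specimen0: loose dog-bone shaped aluminium test specimen lying flat on the bench, 66 mm long (x), 22 mm high (z), about 70 g; square heads 18 mm long and 26 mm wide at both ends, neck between them 30 mm long and 14 mm wide (y). Origin: centre of its underside. May be absent
- specimen1: loose dog-bone shaped aluminium test specimen lying flat on the bench, 66 mm long (x), 22 mm high (z), about 70 g; square heads 18 mm long and 26 mm wide at both ends, neck between them 30 mm long and 14 mm wide (y). Origin: centre of its underside. May be absent
- specimen2: loose dog-bone shaped aluminium test specimen lying flat on the bench, 66 mm long (x), 22 mm high (z), about 70 g; square heads 18 mm long and 26 mm wide at both ends, neck between them 30 mm long and 14 mm wide (y). Origin: centre of its underside. May be absent
- specimen3: loose dog-bone shaped aluminium test specimen lying flat on the bench, 66 mm long (x), 22 mm high (z), about 70 g; square heads 18 mm long and 26 mm wide at both ends, neck between them 30 mm long and 14 mm wide (y). Origin: centre of its underside. May be absent
- specimen4: loose dog-bone shaped aluminium test specimen lying flat on the bench, 66 mm long (x), 22 mm high (z), about 70 g; square heads 18 mm long and 26 mm wide at both ends, neck between them 30 mm long and 14 mm wide (y). Origin: centre of its underside. May be absent
- weight: bystander: brass knobbed weight 34 mm across, 46 mm high, standing; origin centre of underside
- screwdriver: bystander: screwdriver lying on the bench beyond the specimens; origin underside
- wrench: bystander: wrench lying on the bench near the robot; origin underside
- taperoll: bystander: grey tape roll lying flat, 90 mm across, 30 mm high; origin centre of underside

How it is judged:
By the outcome, as a careful person would: the job done as asked, in the order asked, and still so for the second after the job is handed in, with the robot touching nothing.
Of specimen0, specimen1, specimen2, specimen3, specimen4 only 3 to 4 are there at a start; the rules pass over those that are not, and their reading is None.
At some moment in a run one of specimen0, specimen1, specimen2, specimen3, specimen4 may be knocked a few centimetres aside while the robot is not near it.
It also fails if it takes over 208 s, if anything falls off the work surface, if the arm or the gripper's body presses on something with over 40 N, if the wrist force passes 120 N, or if a joint passes its speed limit or range.

## Working session

There is one attempt and no reset: what is moved stays moved. The work goes in short steps, Python scripts to look and compute and a tool call to move; the robot and the scene stay as the last step left them, time stands still between calls to the robot, and variables do not carry over. Pictures are saved under pics/ and viewed, at most 14 in all, crops included, and the job is handed in when it is done.

Besides the shell and the picture viewer there is one more tool, called after "Emit:" in YAML: its name, and indented under it one key for each argument. servo_tool: Moves the arm, as the interface text tells. Its arguments: {"type":"object","properties":{"commands":{"type":"array"},"newtons":{"type":"number"}},"required":["commands"]}

```bash
ls; mkdir -p pics
cat > h.py <<'E'
import numpy as np, cv2
from station import bot
from scipy.spatial.transform import Rotation as R
def world(im, mask=None):
    """world points (HxWx3) from depth"""
    h,w=im["range_z"].shape
    K=np.array([[im["fx"],0,im["cx"]],[0,im["fy"],im["cy"]],[0,0,1]])
    u,v=np.meshgrid(np.arange(w),np.arange(h))
    n=cv2.undistortPoints(np.stack([u,v],-1).reshape(-1,1,2).astype(np.float64),K,np.array(im["distortion"],float)).reshape(h,w,2)
    z=im["range_z"].astype(float)
    P=np.stack([n[...,0]*z,n[...,1]*z,z],-1)
    T=np.array(im["T"]); W=P@T[:3,:3].T+T[:3,3]
    W[z<=0]=np.nan
    return W
def save(im,name): cv2.imwrite(f"pics/{name}.png",im["frame"][...,::-1])
E
python3 - <<'E'
from h import *
print(bot.read_state())
for c in ("top","side"):
    im=bot.get_image(c); save(im,c+"0"); W=world(im)
    print(c,np.round(im["T"],3).tolist())
    for n in ["rack","pan","pan_bar","balance","hopper","specimen0","weight","screwdriver","wrench","taperoll"]:
        try: r=bot.outline_of(n,im)
        except Exception as e: print(n,e); continue
        for d in r[:6]:
            p=W[d["region"]]; p=p[~np.isnan(p[:,0])]
            if len(p)<5: continue
            z=np.percentile(p[:,2],[5,50,95])
            print(n,round(d["p"],2),d["box"],"med",np.median(p,0).round(),"lo",np.percentile(p,3,0).round(),"hi",np.percentile(p,97,0).round())
E
```

```text
pics
{'time_s': 0.0, 'joint_positions': array([ 1.05170586e+00,  3.81204055e-01,  1.29831951e+00, -1.47777872e-05,
        1.46361217e+00, -2.15336722e-01]), 'qd': array([ 6.83415496e-05, -4.77015902e-04,  7.84006001e-04, -7.60605915e-05,
        6.84315993e-04, -2.59319255e-05]), 'tau': array([ 1.29403314e-03, -4.48472750e+01, -2.31279552e+01, -7.96737004e-05,
        4.77056281e-03,  1.73741870e-05]), 'eef_pos': array([164.37029878, 524.52944595, 230.68765045]), 'tool_rot': array([ 1.51292833e-01,  9.88488686e-01, -7.22740284e-04, -2.70139419e-04]), 'contact_force': array([-0.03586794, -0.26023722,  0.24232375]), 'wrist_torque': array([0.01290114, 0.02214515, 0.03060346]), 'grip_force': 0.0, 'width': 0.9985848687207826}
top [[-0.029, -0.997, 0.069, 490.194], [-0.999, 0.027, -0.024, -14.769], [0.022, -0.07, -0.997, 1236.863], [0.0, 0.0, 0.0, 1.0]]
rack 0.9 [52.2, 218.5, 156.1, 270.9] med [453. 279.  13.] lo [399. 254.   6.] hi [504. 462. 135.]
rack 0.56 [354.9, 183.8, 469.4, 294.0] med [ 454. -392.   84.] lo [ 350. -483.   44.] hi [ 559. -272.  150.]
pan 0.83 [55.0, 193.5, 140.8, 29
[... 3118 characters left out ...]
90. -89.  44.] lo [ 398. -154.   23.] hi [578.   2.  47.]
screwdriver 0.61 [323.2, 189.8, 336.5, 216.7] med [778. -23.  23.] lo [768. -65.  11.] hi [791.  31.  27.]
screwdriver 0.18 [294.0, 230.5, 312.7, 246.9] med [ 666. -145.   20.] lo [ 638. -156.    5.] hi [ 698. -130.   24.]
wrench 0.53 [164.4, 172.8, 203.1, 205.4] med [347. 146.   7.] lo [300.  77.   1.] hi [402. 218.  11.]
wrench 0.28 [264.1, 163.3, 284.4, 176.2] med [666. 201.  16.] lo [632. 189.   0.] hi [696. 246.  24.]
taperoll 0.8 [321.7, 264.5, 355.7, 298.6] med [ 708. -299.   27.] lo [ 668. -336.    1.] hi [ 747. -255.   32.]
taperoll 0.22 [181.5, 112.9, 244.7, 152.6] med [459. 358.  61.] lo [360. 272.  46.] hi [563. 426. 127.]
```

View pics/top0.png

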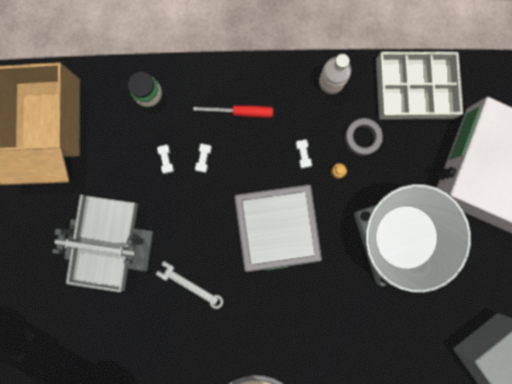

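View pics/side0.png

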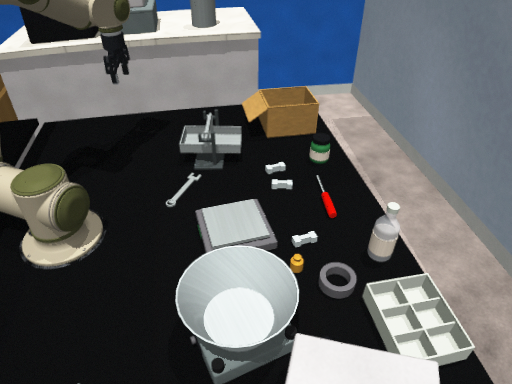

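Run:
```python
from h import *
a={}
for c in ("top","side"):
    im=bot.get_image(c); W=world(im); a[c]=W
    P=W.reshape(-1,3); P=P[~np.isnan(P[:,0])]
    def rect(lo,hi,name):
        m=np.all((P>lo)&(P<hi),1); q=P[m]
        if len(q)<8: print(c,name,len(q)); return
        r=cv2.minAreaRect(q[:,:2].astype(np.float32))
        print(c,name,len(q),np.round(r[0],1),np.round(r[1],1),round(r[2],1),"zmed",np.median(q[:,2]).round(1),np.percentile(q[:,2],[5,95]).round(1))
    for n,(x,y) in dict(A=(665,110),B=(664,205),C=(671,-138),W=(623,-222)).items():
        rect((x-50,y-40,17),(x+50,y+40,60),n)
    rect((340,230,100),(600,480,122),"bar+pins")
    rect((340,230,75),(600,480,90),"panwalls")
    rect((340,230,47),(600,480,70),"pan floor"); rect((340,230,65),(600,480,90),"walltop")
    rect((350,-180,38),(620,40,60),"balance")
    rect((300,-540,135),(620,-230,165),"hopper rim")
    rect((370,-470,50),(540,-310,66),"hopper floor")
    # unknown things at z>12
```

```text
top A 222 [667.3 112.2] [26.  65.3] 77.8 zmed 22.3 [18.7 26.4]
top B 218 [666.3 208. ] [64.3 26.5] 11.3 zmed 22.8 [18.5 26.4]
top C 209 [ 671.5 -136.3] [66.  25.4] 9.4 zmed 22.3 [18.5 25.3]
top W 152 [ 624.5 -222.5] [31.6 33. ] 4.5 zmed 32.5 [26.3 47. ]
top bar+pins 334 [457.5 354.2] [185.1  53.6] 80.0 zmed 112.8 [103.9 121.2]
top panwalls 503 [463.  353.7] [178.4 210.9] 80.9 zmed 80.4 [76.1 85.8]
top pan floor 3608 [463.4 353.4] [177.  209.7] 80.1 zmed 50.5 [47.5 62.3]
top walltop 739 [463.3 353.8] [178.4 211. ] 80.5 zmed 78.6 [66.9 85.2]
top balance 4055 [488.2 -68.4] [155.1 155.1] 6.3 zmed 45.5 [41.8 49.3]
top hopper rim 1612 [ 455.  -377.1] [236.1 237.3] 89.0 zmed 145.6 [136.3 152.2]
top hopper floor 3085 [ 455.6 -383.2] [154.  146.3] 0.1 zmed 58.3 [54.4 63.1]
side A 104 [664.3 110.8] [27.5 65.2] 74.4 zmed 21.5 [18.2 24.2]
side B 89 [663.6 205.5] [65.1 28.6] 6.7 zmed 21.9 [17.6 24. ]
side C 160 [ 669.3 -139.3] [66.8 28.4] 9.7 zmed 21.2 [17.7 24.2]
side W 162 [ 624.6 -229.3] [28.5 33.5] 83.9 zmed 31.3 [18.6 45.3]
side bar+pins 180 [458.7 351.8] [180.3  53. ] 80.5 zmed 111.9 [103.1 121.3]
side panwalls 274 [460.8 349. ] [174.5 206.7] 80.0 zmed 79.3 [75.5 85.8]
side pan floor 938 [463.3 352.9] [176.2 205.9] 78.7 zmed 53.4 [47.6 68.2]
side walltop 554 [461.2 351.3] [179.1 206.7] 80.0 zmed 74.9 [66.1 83.7]
side balance 2239 [488.2 -69.9] [152.5 160.4] 6.3 zmed 45.2 [42.4 47.2]
side hopper rim 1860 [ 455.9 -378.4] [237.3 237.5] 21.1 zmed 145.9 [136. 151.]
side hopper floor 4007 [ 451.6 -388.6] [166.8 162.1] 5.8 zmed 58.1 [50.7 61.5]
```

The top view shows three specimens, at about (165,158), (204,157) and (304,153). The pan hangs on the rack at (103,243), the balance is at (279,228) and the hopper at (417,238). The side view agrees and shows no fourth specimen. Next I'll check which end of the pan is open and refine the bar position.

```bash
cat >> h.py <<'E'
def Rd(toolyaw,tilt=0.):
    """tool pointing down with tool y at angle toolyaw (deg); then turn about tool x by tilt (deg)"""
    a=np.radians(toolyaw); y=np.array([np.cos(a),np.sin(a),0]); z=np.array([0,0,-1.]); x=np.cross(y,z)
    return R.from_matrix(np.stack([x,y,z],1))*R.from_rotvec([np.radians(tilt),0,0])
def go(p,rot,cur=None,step=200,ang=34):
    """print calls from cur (pos,rot; default measured) to target (TCP mm)"""
    if cur is None:
        s=bot.read_state(); cur=(np.array(s["eef_pos"]),R.from_quat(s["tool_rot"]))
    p=np.array(p,float); rv=(cur[1].inv()*rot).as_rotvec(degrees=True); d=p-cur[0]
    n=int(max(1,np.ceil(np.linalg.norm(d)/step),np.ceil(np.linalg.norm(rv)/ang)))
    print("to",p.round(1),"calls",n)
    c=cur
    for i in range(n):
        r=cur[1]*R.from_rotvec(rv*(i+1)/n,degrees=True); q=cur[0]+d*(i+1)/n
        print("  ",(c[1].inv()*r).as_rotvec(degrees=True).round(1).tolist(),(c[1].inv().apply(q-c[0])/10).round(2).tolist())
        c=(q,r)
    return c
E
python3 - <<'E'
from h import *
Q=[]
for c in ("top","side"):
    W=world(bot.get_image(c)); P=W.reshape(-1,3); P=P[~np.isnan(P[:,0])]
    m=np.all((P>(340,230,40))&(P<(600,480,145)),1); P=P[m]
    yaw=np.radians(-10); ax=np.array([np.cos(yaw),np.sin(yaw)]); ay=np.array([-ax[1],ax[0]])
    o=np.array([459,353.]); L=np.c_[(P[:,:2]-o)@ax,(P[:,:2]-o)@ay,P[:,2]]
    b=L[(L[:,2]>118)&(L[:,2]<135)&(abs(L[:,0])<25)&(abs(L[:,1])<50)]
    f=np.polyfit(b[:,1],b[:,0],1)
    print(c,"bar n",len(b),"x med",np.median(b[:,0]),"zmax",np.percentile(b[:,2],[50,95]),"slope deg",np.degrees(np.arctan(f[0])),f)
    w=L[(L[:,2]>65)&(L[:,2]<88)]
    print(" front end wall pts",((w[:,0]>85)&(abs(w[:,1])<50)).sum()," rear",((w[:,0]<-75)&(abs(w[:,1])<50)).sum(), "x rng",np.percentile(L[L[:,2]<90][:,0],[0.5,99.5]))
    s=w[(abs(w[:,0])>15)]
    print(" side walls y",np.percentile(s[:,1],[1,99]), "pins y",np.percentile(L[(L[:,2]>110)&(abs(L[:,0])<8)][:,1],[1,99]))
    r=L[(L[:,2]>85)&(abs(L[:,1])>72)]; print(" hooks x",np.percentile(r[:,0],[2,98]))
c=go((458,353,180),Rd(170)); c=go((458,353,97),Rd(170),c)
E
```

```text
top bar n 226 x med -4.133030190685709 zmax [126.62307751 130.35894956] slope deg 0.9269851069316528 [ 0.01618035 -4.10054962]
 front end wall pts 0  rear 109 x rng [-99.72369247 108.14172591]
 side walls y [-86.10351397  78.70346873] pins y [-90.03116257  90.8051769 ]
 hooks x [-28.25250967  24.71990939]
side bar n 50 x med -2.4102003033203934 zmax [125.51279725 128.44618301] slope deg -1.079855331763751 [-0.01884926 -2.56602895]
 front end wall pts 0  rear 37 x rng [-99.16064329 105.99021009]
 side walls y [-87.14571433  79.51610905] pins y [-92.32526877  82.4672088 ]
 hooks x [-26.95371867  26.82812655]
to [458. 353. 180.] calls 3
   [-0.0, -0.0, -32.5] [-11.05, -2.54, 1.71]
   [-0.0, -0.0, -32.5] [-7.96, -8.07, 1.71]
   [-0.0, -0.0, -32.5] [-2.38, -11.08, 1.71]
to [458. 353.  97.] calls 1
   [-0.0, -0.0, 0.0] [-0.0, 0.0, 8.3]
```

The open end is pan +x, at yaw −10°. The bar centre is about (455.5, 353.5, 115). I'll move over the bar now.

Emit:
servo_tool:
  commands:
    - [[0,0,-6.5],[-2.2,-0.5,0.3],8.5]
    - [[0,0,-13],[-4.4,-1,0.7],8.5]
    - [[0,0,-19.5],[-6.6,-1.5,1],8.5]
    - [[0,0,-26],[-8.8,-2,1.4],8.5]
    - [[0,0,-32.5],[-11,-2.5,1.7],8.5]

```text
time_s: 1.72
eef_pos: [262.8, 467.4, 214.1]
tool_rot: [-0.134, 0.991, -0.0, -0.0]
contact_force: [-0.3, 0.2, 0.7]
width: 0.996
grip_force: 0.0
```

Emit:
servo_tool:
  commands:
    - [[0,0,-6.5],[-1.6,-1.6,0.3],8.5]
    - [[0,0,-13],[-3.2,-3.2,0.7],8.5]
    - [[0,0,-19.5],[-4.8,-4.8,1],8.5]
    - [[0,0,-26],[-6.4,-6.4,1.4],8.5]
    - [[0,0,-32.5],[-8,-8.1,1.7],8.5]

```text
time_s: 2.13
eef_pos: [361.2, 410.1, 197.1]
tool_rot: [-0.406, 0.914, 0.0, -0.0]
contact_force: [0.3, -0.0, 0.9]
width: 1.0
grip_force: 0.0
```

Emit:
servo_tool:
  commands:
    - [[0,0,-6.5],[-0.5,-2.2,0.3],8.5]
    - [[0,0,-13],[-1,-4.4,0.7],8.5]
    - [[0,0,-19.5],[-1.5,-6.6,1],8.5]
    - [[0,0,-26],[-2,-8.8,1.4],8.5]
    - [[0,0,-32.5],[-2.4,-11.1,1.7],8.5]

```text
time_s: 2.55
eef_pos: [459.4, 353.0, 180.0]
tool_rot: [-0.646, 0.764, 0.0, -0.0]
contact_force: [0.6, 0.6, 0.1]
width: 0.993
grip_force: 0.0
```

Run:
```python
from h import *
s=bot.read_state(); print(s["time_s"],s["eef_pos"],s["joint_positions"],R.from_quat(s["tool_rot"]).as_matrix()[:2,1])
c=go((455.5,353.5,180),Rd(170)); c=go((455.5,353.5,97),Rd(170),c)
```

```text
2.55 [459.3606062  352.95427793 180.01754087] [ 4.50863127e-01  4.71875713e-01  1.29999294e+00  8.34501253e-05
  1.36991712e+00 -2.52355436e+00] [-0.98605595  0.16641399]
to [455.5 353.5 180. ] calls 1
   [0.0, -0.0, 0.4] [0.01, 0.39, 0.0]
to [455.5 353.5  97. ] calls 1
   [-0.0, 0.0, -0.0] [0.0, 0.0, 8.3]
```

Emit:
servo_tool:
  commands:
    - [[0,0,0.4],[0,0.4,1],8.5]
    - [[0,0,0.4],[0,0.4,3],8.5]
    - [[0,0,0.4],[0,0.4,5],8.5]
    - [[0,0,0.4],[0,0.4,7],8.5]
    - [[0,0,0.4],[0,0.4,8.3],8.5]

```text
time_s: 2.97
eef_pos: [454.0, 353.9, 95.5]
tool_rot: [-0.641, 0.768, 0.0, -0.001]
contact_force: [0.3, 1.4, 0.0]
width: 0.996
grip_force: 0.0
```

Emit:
servo_tool:
  commands:
    - [[0,0,0],[0,0,0],3]
    - [[0,0,0],[0,0,0],2.5]
    - [[0,0,0],[0,0,0],2]
    - [[0,0,0],[0,0,0],1]
    - [[0,0,0],[0,0,0],0]
  newtons: 90

```text
time_s: 3.38
eef_pos: [454.9, 354.4, 98.3]
tool_rot: [-0.641, 0.768, -0.0, 0.001]
contact_force: [-0.1, -0.1, -0.0]
width: 0.294
grip_force: 0.0
```

Emit:
servo_tool:
  commands:
    - [[0,0,0],[0,0,0],0]
    - [[0,0,0],[0,0,0],0]
    - [[0,0,0],[0,0,0],0]
    - [[0,0,0],[0,0,0],0]
    - [[0,0,0],[0,0,0],0]

```text
time_s: 3.8
eef_pos: [454.8, 354.4, 98.2]
tool_rot: [-0.641, 0.768, -0.0, 0.001]
contact_force: [-1.0, -0.5, 5.8]
width: 0.122
grip_force: 88.0
```

Emit:
servo_tool:
  commands:
    - [[0,0,0],[0,0,-0.5],0]
    - [[0,0,0],[0,0,-2],0]
    - [[0,0,0],[0,0,-3.5],0]
    - [[0,0,0],[0,0,-5],0]
    - [[0,0,0],[0,0,-6],0]

```text
time_s: 4.22
eef_pos: [454.5, 354.2, 158.4]
tool_rot: [-0.641, 0.768, -0.0, 0.0]
contact_force: [0.9, 1.2, -2.7]
width: 0.121
grip_force: 88.0
```

Emit:
servo_tool:
  commands:
    - [[0,0,0],[0,0,-1],0]
    - [[0,0,0],[0,0,-2],0]
    - [[0,0,0],[0,0,-3],0]
    - [[0,0,0],[0,0,-4],0]
    - [[0,0,0],[0,0,-4],0]

```text
time_s: 4.63
eef_pos: [455.2, 354.6, 199.4]
tool_rot: [-0.641, 0.768, -0.0, 0.002]
contact_force: [1.2, 0.8, -2.8]
width: 0.123
grip_force: 88.1
```

Run:
```python
from h import *
s=bot.read_state(); print(s["time_s"],s["eef_pos"],s["joint_positions"],s["contact_force"],s["wrist_torque"],s["grip_force"])
# pan height relative to tool, from pictures
for c in("top","side"):
    im=bot.get_image(c); save(im,c+"1"); W=world(im); P=W.reshape(-1,3); P=P[~np.isnan(P[:,0])]
    m=np.all((P>(340,230,100))&(P<(600,480,200)),1); P=P[m]
    yaw=np.radians(-10); ax=np.array([np.cos(yaw),np.sin(yaw)]); ay=np.array([-ax[1],ax[0]])
    L=np.c_[(P[:,:2]-s["eef_pos"][:2])@ax,(P[:,:2]-s["eef_pos"][:2])@ay,P[:,2]]
    f=L[(abs(L[:,1])<55)&(L[:,2]<162)&(abs(L[:,0])>35)&(L[:,0]>-85)]
    A=np.c_[f[:,:2],np.ones(len(f))]; 
    print(c,len(f),np.linalg.lstsq(A,f[:,2],rcond=None)[0],"x",np.percentile(L[L[:,2]<185][:,0],[.5,99.5]),"y",np.percentile(L[(L[:,2]<185)&(abs(L[:,0])>20)][:,1],[.5,99.5]))
# targets on balance
cur=(np.array(s["eef_pos"]),R.from_quat(s["tool_rot"]))
c=go((478,-69,200),Rd(6.3),cur,step=125,ang=30)
```

```text
4.6333 [455.17330324 354.57515466 199.42746143] [ 4.56712676e-01  4.50234389e-01  1.27806602e+00  8.77745610e-06
  1.40997661e+00 -2.50508076e+00] [ 1.19138386  0.76753725 -2.76617793] [-0.01842731 -0.02404151  0.02502307] 88.10540914535522
top 2162 [-5.82503764e-03  2.63272481e-03  1.51186514e+02] x [-94.07526688 114.00693826] y [-87.21519683  64.63934242]
side 271 [-9.08752187e-03 -1.33149201e-02  1.48678298e+02] x [-95.467795   112.02960502] y [-89.14887363  64.68464804]
to [478. -69. 200.] calls 6
   [0.0, 0.0, 27.2] [6.88, -1.64, -0.02]
   [0.0, 0.0, 27.2] [5.37, -4.6, -0.01]
   [0.0, 0.0, 27.2] [2.67, -6.55, -0.01]
   [0.0, 0.0, 27.2] [-0.63, -7.04, -0.0]
   [0.0, 0.0, 27.2] [-3.78, -5.97, -0.0]
   [0.0, 0.0, 27.2] [-6.09, -3.58, -0.01]
```

Emit:
servo_tool:
  commands:
    - [[0,0,4],[1,-0.3,0],0]
    - [[0,0,10],[2.5,-0.6,0],0]
    - [[0,0,16],[4,-1,0],0]
    - [[0,0,22],[5.5,-1.3,0],0]
    - [[0,0,27],[6.9,-1.6,0],0]

```text
time_s: 5.15
eef_pos: [457.6, 282.6, 196.5]
tool_rot: [-0.441, 0.897, 0.0, -0.001]
contact_force: [-0.5, -0.3, -3.3]
width: 0.121
grip_force: 88.0
```

Emit:
servo_tool:
  commands:
    - [[0,0,5.4],[1.1,-0.9,0],0]
    - [[0,0,10.8],[2.2,-1.8,0],0]
    - [[0,0,16.2],[3.3,-2.8,0],0]
    - [[0,0,21.6],[4.3,-3.7,0],0]
    - [[0,0,27],[5.4,-4.6,0],0]

```text
time_s: 5.57
eef_pos: [461.5, 211.9, 196.6]
tool_rot: [-0.22, 0.975, 0.0, -0.001]
contact_force: [0.1, -0.3, -3.5]
width: 0.122
grip_force: 88.0
```

Emit:
servo_tool:
  commands:
    - [[0,0,5.4],[0.5,-1.3,0],0]
    - [[0,0,10.8],[1.1,-2.6,0],0]
    - [[0,0,16.2],[1.6,-3.9,0],0]
    - [[0,0,21.6],[2.1,-5.2,0],0]
    - [[0,0,27],[2.7,-6.5,0],0]

```text
time_s: 5.98
eef_pos: [465.4, 141.7, 196.7]
tool_rot: [0.014, 1.0, -0.0, -0.001]
contact_force: [-0.5, 0.7, -2.7]
width: 0.123
grip_force: 88.0
```

Emit:
servo_tool:
  commands:
    - [[0,0,5.4],[-0.1,-1.4,0],0]
    - [[0,0,10.8],[-0.2,-2.8,0],0]
    - [[0,0,16.2],[-0.4,-4.2,0],0]
    - [[0,0,21.6],[-0.5,-5.6,0],0]
    - [[0,0,27],[-0.6,-7,0],0]

```text
time_s: 6.4
eef_pos: [469.7, 71.6, 196.7]
tool_rot: [0.247, 0.969, -0.0, -0.001]
contact_force: [0.3, -0.2, -4.1]
width: 0.118
grip_force: 88.0
```

Run:
```python
from h import *
s=bot.read_state(); print(s["time_s"],s["joint_positions"])
c=go((490,-69,190),Rd(6.3),step=125,ang=30); c=go((490,-69,112),Rd(6.3),c)
```

```text
6.4 [-9.86921380e-02  2.82034091e-01  1.55547632e+00  1.61428853e-05
  1.30553816e+00 -1.17076715e+00]
to [490. -69. 190.] calls 2
   [-0.0, -0.0, 27.6] [-4.25, -5.69, 0.33]
   [-0.0, -0.0, 27.6] [-6.4, -3.07, 0.33]
to [490. -69. 112.] calls 1
   [0.0, 0.0, 0.0] [0.0, -0.0, 7.8]
```

Emit:
servo_tool:
  commands:
    - [[0,0,5.5],[-0.9,-1.1,0],0]
    - [[0,0,11],[-1.7,-2.3,0.1],0]
    - [[0,0,16.5],[-2.6,-3.4,0.2],0]
    - [[0,0,22],[-3.4,-4.5,0.3],0]
    - [[0,0,27.6],[-4.3,-5.7,0.3],0]

```text
time_s: 6.82
eef_pos: [480.5, 1.2, 193.5]
tool_rot: [0.471, 0.882, -0.0, -0.001]
contact_force: [0.7, -0.1, -2.7]
width: 0.125
grip_force: 88.0
```

Emit:
servo_tool:
  commands:
    - [[0,0,6.5],[-1.5,-0.7,0],0]
    - [[0,0,13],[-3,-1.4,0.1],0]
    - [[0,0,19.5],[-4.5,-2.2,0.2],0]
    - [[0,0,24],[-5.6,-2.7,0.3],0]
    - [[0,0,27.6],[-6.4,-3.1,0.3],0]

```text
time_s: 7.23
eef_pos: [490.9, -69.7, 190.4]
tool_rot: [0.668, 0.744, -0.0, -0.001]
contact_force: [0.0, 0.1, -3.6]
width: 0.124
grip_force: 88.0
```

Emit:
servo_tool:
  commands:
    - [[0,0,0],[0,0,1.5],0]
    - [[0,0,0],[0,0,3],0]
    - [[0,0,0],[0,0,5],0]
    - [[0,0,0],[0,0,6.5],0]
    - [[0,0,0],[0,0,7.5],0]

```text
time_s: 7.65
eef_pos: [490.2, -68.4, 114.3]
tool_rot: [0.666, 0.746, -0.001, -0.002]
contact_force: [0.6, -0.8, -2.6]
width: 0.122
grip_force: 87.8
```

Emit:
servo_tool:
  commands:
    - [[0,0,0],[0,0,0],0]
    - [[0,0,0],[0,0,0],0]
    - [[0,0,0],[0,0,0],0]
    - [[0,0,0],[0,0,0],0]
    - [[0,0,0],[0,0,0],0]

```text
time_s: 8.07
eef_pos: [491.3, -68.8, 116.9]
tool_rot: [0.666, 0.746, 0.0, 0.001]
contact_force: [0.9, -0.2, -3.0]
width: 0.127
grip_force: 87.9
```

Run:
```python
from h import *
s=bot.read_state(); print(s["time_s"],s["joint_positions"],s["eef_pos"])
c=go((490,-69,98.3),Rd(6.3))
```

```text
8.0667 [-3.78183101e-01  4.08858988e-01  1.62370193e+00  1.60053956e-05
  1.10782501e+00 -4.91577727e-01] [491.33787077 -68.77403417 116.92574322]
to [490.  -69.   98.3] calls 1
   [0.1, 0.0, 0.2] [-0.01, -0.14, 1.86]
```

Lower slowly until contact.

Emit:
servo_tool:
  commands:
    - [[0,0,0],[0,0,0.5],0]
    - [[0,0,0],[0,0,1],0]
    - [[0,0,0],[0,0,1.3],0]
    - [[0,0,0],[0,0,1.5],0]
    - [[0,0,0],[0,0,1.6],0]

```text
time_s: 8.48
eef_pos: [490.9, -68.7, 99.8]
tool_rot: [0.666, 0.746, -0.0, -0.0]
contact_force: [0.1, 0.1, -3.3]
width: 0.118
grip_force: 88.0
```

Emit:
servo_tool:
  commands:
    - [[0,0,0],[0,0,0.05],0]
    - [[0,0,0],[0,0,0.1],0]
    - [[0,0,0],[0,0,0.15],0]
    - [[0,0,0],[0,0,0.15],0]
    - [[0,0,0],[0,0,0.15],0]

```text
time_s: 8.9
eef_pos: [491.1, -68.7, 98.9]
tool_rot: [0.666, 0.746, 0.0, 0.0]
contact_force: [0.3, -1.1, -3.6]
width: 0.121
grip_force: 87.9
```

Emit:
servo_tool:
  commands:
    - [[0,0,0],[0,0,0.05],0]
    - [[0,0,0],[0,0,0.1],0]
    - [[0,0,0],[0,0,0.1],0]
    - [[0,0,0],[0,0,0.1],0]
    - [[0,0,0],[0,0,0.1],0]

```text
time_s: 9.32
eef_pos: [491.6, -68.7, 98.4]
tool_rot: [0.666, 0.746, 0.0, 0.001]
contact_force: [1.8, 2.2, 5.9]
width: 0.124
grip_force: 89.2
```

Emit:
servo_tool:
  commands:
    - [[0,0,0],[0,0,0.05],0]
    - [[0,0,0],[0,0,0.05],0]
    - [[0,0,0],[0,0,0.05],0]
    - [[0,0,0],[0,0,0.05],0]
    - [[0,0,0],[0,0,0.05],0]

```text
time_s: 9.73
eef_pos: [491.6, -68.7, 98.3]
tool_rot: [0.666, 0.746, 0.0, 0.001]
contact_force: [0.2, 3.1, 9.9]
width: 0.122
grip_force: 90.0
```

Emit:
servo_tool:
  commands:
    - [[0,0,0],[0,0,-0.1],2]
    - [[0,0,0],[0,0,-0.1],3]
    - [[0,0,0],[0,0,-0.1],4]
    - [[0,0,0],[0,0,-0.1],5]
    - [[0,0,0],[0,0,-0.1],5]

```text
time_s: 10.15
eef_pos: [491.0, -68.8, 98.1]
tool_rot: [0.666, 0.746, -0.0, -0.0]
contact_force: [-0.2, -0.8, -0.0]
width: 0.586
grip_force: 0.0
```

Emit:
servo_tool:
  commands:
    - [[0,0,0],[0,0,-1],5]
    - [[0,0,0],[0,0,-4],5]
    - [[0,0,0],[0,0,-7],5]
    - [[0,0,0],[0,0,-9],5]
    - [[0,0,0],[0,0,-10],5]

```text
time_s: 10.57
eef_pos: [491.8, -69.0, 201.0]
tool_rot: [0.666, 0.746, 0.001, 0.002]
contact_force: [-0.6, 0.4, 0.3]
width: 0.583
grip_force: 0.0
```

```bash
cat >> h.py <<'E'
def specs(lo=(560,-200),hi=(740,290)):
    """elongated low blobs on the bench, both views"""
    for c in ("top","side"):
        W=world(bot.get_image(c)); z=W[...,2]
        m=((z>13)&(z<32)&(W[...,0]>lo[0])&(W[...,0]<hi[0])&(W[...,1]>lo[1])&(W[...,1]<hi[1])).astype(np.uint8)
        n,l,st,_=cv2.connectedComponentsWithStats(m,connectivity=8)
        for i in range(1,n):
            q=W[l==i]
            if len(q)<30: continue
            q=q[q[:,2]>17]
            (x,y),(w,h),a=cv2.minAreaRect(q[:,:2].astype(np.float32))
            yaw=a if w>h else a-90
            print(c,"spec",round(x,1),round(y,1),"size",round(w),round(h),"yaw",round(yaw,1),"z",np.median(q[:,2]).round(1))
E
python3 - <<'E'
from h import *
s=bot.read_state(); print(s["time_s"],s["joint_positions"],s["eef_pos"])
im=bot.get_image("top"); save(im,"top2"); specs()
cur=None
for yaw in (9.5-90,9.5+90):
    go((670.5,-137.8,110),Rd(yaw))
E
```

```text
10.5667 [-3.78222607e-01  3.11924179e-01  1.49682794e+00 -9.04038541e-05
  1.32876315e+00 -4.91543640e-01] [491.79479546 -69.00437238 200.99727825]
top spec 671.0 -136.4 size 65 26 yaw 8.7 z 22.4
top spec 667.0 112.6 size 26 66 yaw -13.0 z 22.2
top spec 652.1 233.0 size 64 27 yaw 11.6 z 22.5
top spec 575.3 -140.1 size 32 23 yaw 5.6 z 29.2
top spec 566.6 21.5 size 14 29 yaw -83.6 z 29.1
side spec 651.1 229.9 size 65 28 yaw 5.3 z 21.7
side spec 664.1 110.6 size 27 65 yaw -14.1 z 21.3
side spec 574.0 -132.1 size 31 48 yaw -84.9 z 29.1
side spec 669.9 -139.2 size 66 28 yaw 9.8 z 21.4
to [ 670.5 -137.8  110. ] calls 3
   [0.0, -0.0, 29.0] [-2.96, 5.68, 2.95]
   [0.0, -0.0, 29.0] [0.16, 6.4, 2.95]
   [0.0, -0.0, 29.0] [3.25, 5.52, 2.95]
to [ 670.5 -137.8  110. ] calls 3
   [0.0, 0.0, -31.0] [-2.96, 5.68, 2.95]
   [0.0, 0.0, -31.0] [-5.46, 3.34, 2.95]
   [0.0, 0.0, -31.0] [-6.41, 0.05, 2.95]
```

View pics/top2.png

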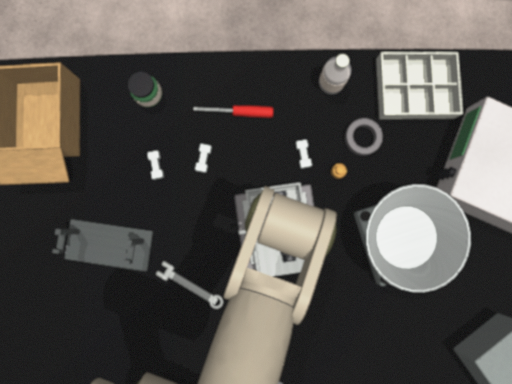

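The knock has happened: specimen B moved from (165,158) to (155,165), about (651.5, 231.5) mm. The other two are where they were. The pan sits on the balance. I'll start with specimen C.

Emit:
servo_tool:
  commands:
    - [[0,0,5],[-0.6,1.1,0.3],5]
    - [[0,0,11],[-1.2,2.2,0.9],5]
    - [[0,0,17],[-1.8,3.4,1.5],5]
    - [[0,0,23],[-2.4,4.5,2.2],5]
    - [[0,0,29],[-3,5.7,2.9],5]

```text
time_s: 11.13
eef_pos: [551.0, -92.1, 167.3]
tool_rot: [0.833, 0.553, -0.001, -0.001]
contact_force: [-0.8, -0.6, 0.1]
width: 0.585
grip_force: 0.0
```

Emit:
servo_tool:
  commands:
    - [[0,0,6],[0,1.3,0.6],5]
    - [[0,0,12],[0,2.6,1.2],5]
    - [[0,0,18],[0.1,3.9,1.8],5]
    - [[0,0,24],[0.1,5.2,2.4],5]
    - [[0,0,29],[0.2,6.4,2.9],5]

```text
time_s: 11.55
eef_pos: [610.9, -114.9, 137.9]
tool_rot: [0.945, 0.327, -0.001, -0.001]
contact_force: [-0.3, 0.8, -0.1]
width: 0.584
grip_force: 0.0
```

Emit:
servo_tool:
  commands:
    - [[0,0,6],[0.7,1.2,0.6],5]
    - [[0,0,12],[1.3,2.3,1.2],5]
    - [[0,0,18],[2,3.4,1.8],5]
    - [[0,0,24],[2.7,4.6,2.4],5]
    - [[0,0,29],[3.2,5.5,2.9],5]

```text
time_s: 11.97
eef_pos: [670.4, -138.0, 108.6]
tool_rot: [0.997, 0.08, -0.001, -0.001]
contact_force: [0.0, -0.2, -1.0]
width: 0.583
grip_force: 0.0
```

Emit:
servo_tool:
  commands:
    - [[0,0,0],[0,0,0],5]
    - [[0,0,0],[0,0,0],5]
    - [[0,0,0],[0,0,0],5]
    - [[0,0,0],[0,0,0],5]
    - [[0,0,0],[0,0,0],5]

```text
time_s: 12.38
eef_pos: [669.9, -137.6, 111.7]
tool_rot: [0.997, 0.083, 0.0, 0.0]
contact_force: [0.3, -1.3, -0.5]
width: 0.585
grip_force: 0.0
```

Run:
```python
from h import *
s=bot.read_state(); print(s["time_s"],s["joint_positions"],s["eef_pos"])
T=Rd(9.3-90); c=go((670.5,-137.8,3),T)
```

```text
12.3833 [-3.75282250e-01  7.08311020e-01  1.05680572e+00 -2.28340746e-05
  1.37628204e+00  1.02855512e+00] [ 669.94397581 -137.64317088  111.70604492]
to [ 670.5 -137.8    3. ] calls 1
   [0.0, -0.0, 0.3] [0.05, 0.02, 10.87]
```

Emit:
servo_tool:
  commands:
    - [[0,0,0.3],[0,0,2.5],5]
    - [[0,0,0.3],[0,0,5.5],5]
    - [[0,0,0.3],[0,0,8.5],5]
    - [[0,0,0.3],[0,0,10],5]
    - [[0,0,0.3],[0,0,10.6],5]

```text
time_s: 12.8
eef_pos: [668.8, -137.3, 2.7]
tool_rot: [0.997, 0.081, -0.002, -0.001]
contact_force: [-0.6, -0.4, 0.4]
width: 0.587
grip_force: 0.0
```

Emit:
servo_tool:
  commands:
    - [[0,0,0],[0,0,0.1],3]
    - [[0,0,0],[0,0,0.1],2]
    - [[0,0,0],[0,0,0.1],1]
    - [[0,0,0],[0,0,0.1],0]
    - [[0,0,0],[0,0,0.1],0]
  newtons: 40

```text
time_s: 13.22
eef_pos: [671.1, -138.2, 6.2]
tool_rot: [0.997, 0.08, 0.001, 0.001]
contact_force: [-0.9, -0.1, 6.6]
width: 0.154
grip_force: 41.4
```

Emit:
servo_tool:
  commands:
    - [[0,0,0],[0,0,0],0]
    - [[0,0,0],[0,0,0],0]
    - [[0,0,0],[0,0,-0.5],0]
    - [[0,0,0],[0,0,-2],0]
    - [[0,0,0],[0,0,-4],0]

```text
time_s: 13.63
eef_pos: [669.4, -137.5, 43.7]
tool_rot: [0.997, 0.08, -0.001, -0.001]
contact_force: [-0.5, 0.0, 0.1]
width: 0.154
grip_force: 40.4
```

Emit:
servo_tool:
  commands:
    - [[0,0,0],[0,0,-3],0]
    - [[0,0,0],[0,0,-6],0]
    - [[0,0,0],[0,0,-9],0]
    - [[0,0,0],[0,0,-11],0]
    - [[0,0,0],[0,0,-12.5],0]

```text
time_s: 14.05
eef_pos: [670.6, -137.9, 172.6]
tool_rot: [0.997, 0.08, 0.002, 0.001]
contact_force: [1.1, -0.4, -0.1]
width: 0.148
grip_force: 40.4
```

```bash
cat >> h.py <<'E'
PO=np.array([491.5,-68.7]); pa=np.radians(186.5)
def pan(x,y): return PO+x*np.array([np.cos(pa),np.sin(pa)])+y*np.array([-np.sin(pa),np.cos(pa)])
E
python3 - <<'E'
from h import *
s=bot.read_state(); print(s["time_s"],s["eef_pos"],s["width"],s["grip_force"])
T=Rd(6.5-90); p=pan(55,30); print(p); c=go((*p,165),T); c=go((*p,65),T,c)
E
```

```text
14.05 [ 670.60243608 -137.92889328  172.57565829] 0.14839274660009288 40.42559802532196
[ 440.24964435 -104.73333243]
to [ 440.2 -104.7  165. ] calls 2
   [0.0, -0.1, 1.4] [-11.11, -3.48, 0.34]
   [0.0, -0.1, 1.4] [-11.18, -3.22, 0.36]
to [ 440.2 -104.7   65. ] calls 1
   [-0.0, -0.0, -0.0] [-0.0, 0.0, 10.0]
```

Emit:
servo_tool:
  commands:
    - [[0,0,0.3],[-1.8,-0.6,0],0]
    - [[0,0,0.6],[-4.2,-1.3,0],0]
    - [[0,0,0.9],[-6.6,-2,0],0]
    - [[0,0,1.2],[-9,-2.8,0],0]
    - [[0,0,1.4],[-11.1,-3.5,0],0]

```text
time_s: 14.47
eef_pos: [553.5, -120.6, 169.8]
tool_rot: [0.998, 0.068, 0.0, 0.0]
contact_force: [0.7, 0.1, -0.3]
width: 0.148
grip_force: 40.4
```

Emit:
servo_tool:
  commands:
    - [[0,0,0.3],[-2.4,-0.7,0],0]
    - [[0,0,0.6],[-4.8,-1.4,0],0]
    - [[0,0,0.9],[-7.2,-2.1,0],0]
    - [[0,0,1.2],[-9.5,-2.7,0],0]
    - [[0,0,1.4],[-11.2,-3.2,0],0]

```text
time_s: 14.88
eef_pos: [437.9, -104.0, 169.7]
tool_rot: [0.998, 0.056, -0.0, 0.0]
contact_force: [0.2, -1.1, 0.1]
width: 0.151
grip_force: 40.4
```

Emit:
servo_tool:
  commands:
    - [[0,0,0],[0,0,0],0]
    - [[0,0,0],[0,0,0],0]
    - [[0,0,0],[0,0,0],0]
    - [[0,0,0],[0,0,0],0]
    - [[0,0,0],[0,0,0],0]

```text
time_s: 15.3
eef_pos: [440.4, -104.7, 169.3]
tool_rot: [0.998, 0.056, 0.0, 0.0]
contact_force: [0.1, 0.0, -0.1]
width: 0.151
grip_force: 40.4
```

Run:
```python
from h import *
s=bot.read_state(); print(s["time_s"],s["eef_pos"],s["width"],s["grip_force"],s["joint_positions"])
T=Rd(6.5-90); p=pan(55,30); c=go((*p,57),T)
W=world(bot.get_image("top")); P=W.reshape(-1,3); P=P[~np.isnan(P[:,0])]
m=np.all((P>(380,-190,60))&(P<(620,60,86)),1); print(cv2.minAreaRect(P[m][:,:2].astype(np.float32)))
```

```text
15.3 [ 440.43145241 -104.68830347  169.25967964] 0.15129067018965636 40.41196882724762 [-4.95917354e-01  2.74164937e-01  1.65802012e+00 -1.01526308e-05
  1.20921416e+00  9.63022035e-01]
to [ 440.2 -104.7   57. ] calls 1
   [0.0, -0.0, -0.1] [-0.02, 0.0, 11.23]
((486.9231872558594, -68.5040054321289), (199.08001708984375, 130.56976318359375), 6.569850444793701)
```

Emit:
servo_tool:
  commands:
    - [[0,0,0],[0,0,2.5],0]
    - [[0,0,0],[0,0,5],0]
    - [[0,0,0],[0,0,8],0]
    - [[0,0,0],[0,0,10],0]
    - [[0,0,0],[0,0,10.8],0]

```text
time_s: 15.77
eef_pos: [439.0, -104.0, 58.9]
tool_rot: [0.998, 0.056, -0.002, -0.001]
contact_force: [-0.0, -0.0, -0.6]
width: 0.156
grip_force: 40.4
```

Emit:
servo_tool:
  commands:
    - [[0,0,0],[0,0,0.1],0]
    - [[0,0,0],[0,0,0.2],0]
    - [[0,0,0],[0,0,0.3],0]
    - [[0,0,0],[0,0,0.4],0]
    - [[0,0,0],[0,0,0.4],0]

```text
time_s: 16.18
eef_pos: [440.2, -104.7, 58.0]
tool_rot: [0.998, 0.056, 0.001, 0.0]
contact_force: [-0.4, -0.3, -0.6]
width: 0.152
grip_force: 40.4
```

Emit:
servo_tool:
  commands:
    - [[0,0,0],[0,0,0.1],0]
    - [[0,0,0],[0,0,0.15],0]
    - [[0,0,0],[0,0,0.2],0]
    - [[0,0,0],[0,0,0.25],0]
    - [[0,0,0],[0,0,0.25],0]

```text
time_s: 16.6
eef_pos: [439.8, -104.5, 55.2]
tool_rot: [0.998, 0.056, 0.0, 0.0]
contact_force: [-1.2, 0.1, 3.7]
width: 0.154
grip_force: 41.1
```

Emit:
servo_tool:
  commands:
    - [[0,0,0],[0,0,0],1.6]
    - [[0,0,0],[0,0,0],1.9]
    - [[0,0,0],[0,0,0],2.3]
    - [[0,0,0],[0,0,0],2.3]
    - [[0,0,0],[0,0,0],2.3]

```text
time_s: 17.02
eef_pos: [439.8, -104.5, 54.8]
tool_rot: [0.998, 0.056, -0.0, -0.0]
contact_force: [-0.9, 0.5, -0.7]
width: 0.268
grip_force: 0.0
```

Emit:
servo_tool:
  commands:
    - [[0,0,0],[0,0,-1],2.3]
    - [[0,0,0],[0,0,-3],2.3]
    - [[0,0,0],[0,0,-6],2.3]
    - [[0,0,0],[0,0,-9],2.3]
    - [[0,0,0],[0,0,-11.5],2.3]

```text
time_s: 17.43
eef_pos: [439.8, -104.5, 171.7]
tool_rot: [0.998, 0.056, 0.0, 0.0]
contact_force: [0.2, 0.4, -0.7]
width: 0.273
grip_force: 0.0
```

Run:
```python
from h import *
s=bot.read_state(); print(s["time_s"],s["eef_pos"],s["width"])
im=bot.get_image("side"); f=im["frame"][170:270,150:350]; cv2.imwrite("pics/side3.png",cv2.resize(f,None,fx=4,fy=4,interpolation=cv2.INTER_CUBIC)[...,::-1])
specs()
c=go((665.7,111.6,120),Rd(-13.3-90),step=180)
```

```text
17.4333 [ 439.82153435 -104.51551687  171.70031986] 0.2725326715778026
top spec 667.1 112.1 size 26 67 yaw -12.8 z 22.4
top spec 652.5 233.1 size 64 27 yaw 11.4 z 22.5
top spec 575.2 -140.0 size 32 22 yaw 6.3 z 29.1
top spec 566.8 21.5 size 13 29 yaw -84.3 z 29.1
side spec 650.9 230.4 size 64 31 yaw 9.8 z 21.9
side spec 664.7 112.2 size 30 66 yaw -9.1 z 21.6
side spec 574.8 -131.4 size 29 50 yaw -88.0 z 29.0
to [665.7 111.6 120. ] calls 2
   [0.0, -0.1, 9.9] [12.39, -9.5, 2.58]
   [0.0, -0.1, 9.9] [10.59, -11.48, 2.56]
```

View pics/side3.png

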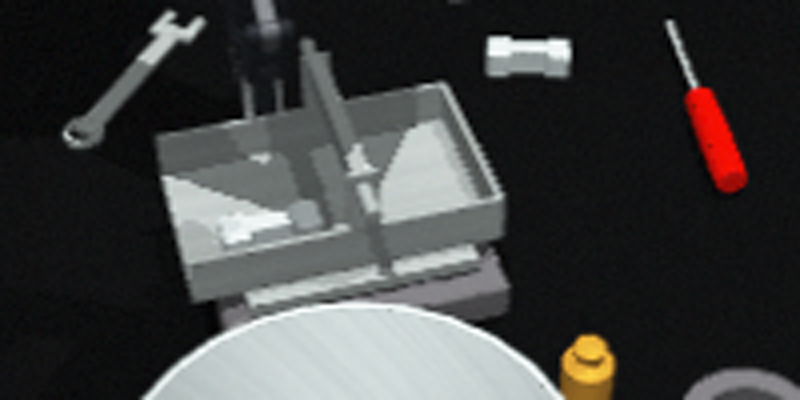

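Specimen C lies in the front of the pan (crop pixel 265,222). Next is specimen A.

Emit:
servo_tool:
  commands:
    - [[0,0,2],[2.5,-1.9,0.2],3]
    - [[0,0,4],[5,-3.8,0.6],4]
    - [[0,0,6],[7.5,-5.7,1.2],5]
    - [[0,0,8],[10,-7.6,2],5]
    - [[0,0,9.9],[12.4,-9.5,2.6],5]

```text
time_s: 18.0
eef_pos: [552.8, 5.1, 141.7]
tool_rot: [1.0, -0.032, -0.001, -0.0]
contact_force: [1.2, -1.1, -0.7]
width: 0.588
grip_force: 0.0
```

Emit:
servo_tool:
  commands:
    - [[0,0,2],[2.1,-2.3,0.5],5]
    - [[0,0,4],[4.2,-4.6,1],5]
    - [[0,0,6],[6.3,-6.9,1.5],5]
    - [[0,0,8],[8.5,-9.2,2],5]
    - [[0,0,9.5],[10.6,-11.5,2.6],5]

```text
time_s: 18.42
eef_pos: [665.7, 113.2, 115.7]
tool_rot: [0.993, -0.114, -0.001, 0.0]
contact_force: [0.3, -0.9, -0.4]
width: 0.587
grip_force: 0.0
```

Emit:
servo_tool:
  commands:
    - [[0,0,0],[0,0,0],5]
    - [[0,0,0],[0,0,0],5]
    - [[0,0,0],[0,0,0],5]
    - [[0,0,0],[0,0,0],5]
    - [[0,0,0],[0,0,0],5]

```text
time_s: 18.83
eef_pos: [664.9, 111.1, 118.1]
tool_rot: [0.994, -0.114, -0.0, 0.0]
contact_force: [0.3, 0.8, -0.5]
width: 0.581
grip_force: 0.0
```

Run:
```python
from h import *
s=bot.read_state(); print(s["time_s"],s["eef_pos"],s["joint_positions"])
c=go((666,112,3.5),Rd(-12.5-90))
```

```text
18.8333 [664.87484011 111.13235166 118.05116703] [-9.55133612e-03  6.85976421e-01  1.08332751e+00 -8.86157227e-05
  1.37240638e+00  1.78920063e+00]
to [666.  112.    3.5] calls 1
   [0.0, 0.0, -0.6] [0.09, -0.11, 11.46]
```

Emit:
servo_tool:
  commands:
    - [[0,0,0],[0.1,-0.1,2.5],5]
    - [[0,0,0],[0.1,-0.1,6],5]
    - [[0,0,0],[0.1,-0.1,9],5]
    - [[0,0,0],[0.1,-0.1,10.7],5]
    - [[0,0,0],[0.1,-0.1,11.3],5]

```text
time_s: 19.25
eef_pos: [664.7, 112.0, 2.0]
tool_rot: [0.994, -0.114, -0.002, 0.0]
contact_force: [-1.2, -0.9, -0.2]
width: 0.583
grip_force: 0.0
```

Emit:
servo_tool:
  commands:
    - [[0,0,0],[0,0,0.1],3]
    - [[0,0,0],[0,0,0.1],2]
    - [[0,0,0],[0,0,0.1],1]
    - [[0,0,0],[0,0,0.1],0]
    - [[0,0,0],[0,0,0.1],0]
  newtons: 40

```text
time_s: 19.67
eef_pos: [667.5, 112.7, 5.8]
tool_rot: [0.994, -0.113, 0.002, -0.0]
contact_force: [-1.1, -0.5, 6.2]
width: 0.151
grip_force: 41.4
```

Emit:
servo_tool:
  commands:
    - [[0,0,0],[0,0,0],0]
    - [[0,0,0],[0,0,0],0]
    - [[0,0,0],[0,0,-0.5],0]
    - [[0,0,0],[0,0,-2],0]
    - [[0,0,0],[0,0,-4],0]

```text
time_s: 20.08
eef_pos: [665.6, 112.8, 43.3]
tool_rot: [0.994, -0.113, -0.002, 0.0]
contact_force: [-0.3, 0.4, -0.8]
width: 0.152
grip_force: 40.4
```

Emit:
servo_tool:
  commands:
    - [[0,0,0],[0,0,-3],0]
    - [[0,0,0],[0,0,-6],0]
    - [[0,0,0],[0,0,-9],0]
    - [[0,0,0],[0,0,-11],0]
    - [[0,0,0],[0,0,-12.5],0]

```text
time_s: 20.5
eef_pos: [666.8, 112.8, 172.1]
tool_rot: [0.994, -0.113, 0.002, -0.0]
contact_force: [-0.5, -0.1, -0.7]
width: 0.15
grip_force: 40.4
```

Run:
```python
from h import *
s=bot.read_state(); print(s["time_s"],s["eef_pos"],s["width"],s["grip_force"])
T=Rd(6.5-90); p=pan(55,-30); c=go((*p,170),T); c=go((*p,57),T,c)
```

```text
20.5 [666.817305   112.81610975 172.13995427] 0.15015472230106414 40.39548218250275
to [433.5 -45.1 170. ] calls 2
   [-0.0, -0.1, -9.8] [-9.59, 10.32, 0.07]
   [-0.0, -0.1, -9.8] [-11.2, 8.55, 0.08]
to [433.5 -45.1  57. ] calls 1
   [0.0, 0.0, 0.0] [-0.0, 0.0, 11.3]
```

Emit:
servo_tool:
  commands:
    - [[0,0,-2],[-1.5,1.7,0],0]
    - [[0,0,-4],[-3.6,3.8,0],0]
    - [[0,0,-6],[-5.6,6,0],0]
    - [[0,0,-8],[-7.6,8.2,0],0]
    - [[0,0,-9.8],[-9.6,10.3,0],0]

```text
time_s: 20.92
eef_pos: [548.3, 33.4, 169.3]
tool_rot: [1.0, -0.027, 0.0, 0.0]
contact_force: [0.2, -1.0, -0.5]
width: 0.15
grip_force: 40.4
```

Emit:
servo_tool:
  commands:
    - [[0,0,-2],[-2.3,1.8,0],0]
    - [[0,0,-4],[-4.6,3.5,0],0]
    - [[0,0,-6],[-7,5.3,0],0]
    - [[0,0,-8],[-9.3,7,0],0]
    - [[0,0,-9.8],[-11.2,8.5,0],0]

```text
time_s: 21.33
eef_pos: [431.5, -45.1, 169.3]
tool_rot: [0.998, 0.058, 0.0, 0.0]
contact_force: [0.1, 0.3, -0.8]
width: 0.152
grip_force: 40.4
```

Emit:
servo_tool:
  commands:
    - [[0,0,0],[0,0,0],0]
    - [[0,0,0],[0,0,0],0]
    - [[0,0,0],[0,0,0],0]
    - [[0,0,0],[0,0,0],0]
    - [[0,0,0],[0,0,0],0]

```text
time_s: 21.75
eef_pos: [433.7, -44.2, 168.8]
tool_rot: [0.998, 0.058, 0.0, -0.0]
contact_force: [-0.2, 1.2, -0.6]
width: 0.154
grip_force: 40.4
```

Run:
```python
from h import *
s=bot.read_state(); print(s["time_s"],s["eef_pos"],s["width"],s["grip_force"])
T=Rd(6.5-90); p=pan(55,-30); c=go((*p,57),T)
```

```text
21.75 [433.73920879 -44.22667211 168.81003668] 0.15407487977978762 40.405585169792175
to [433.5 -45.1  57. ] calls 1
   [-0.0, -0.0, 0.1] [-0.04, 0.09, 11.18]
```

Emit:
servo_tool:
  commands:
    - [[0,0,0],[0,0.1,2.5],0]
    - [[0,0,0],[0,0.1,5],0]
    - [[0,0,0],[0,0.1,8],0]
    - [[0,0,0],[0,0.1,10],0]
    - [[0,0,0],[0,0.1,10.7],0]

```text
time_s: 22.17
eef_pos: [432.5, -44.8, 59.4]
tool_rot: [0.998, 0.058, -0.002, -0.001]
contact_force: [-0.6, 0.2, -1.6]
width: 0.155
grip_force: 40.4
```

Emit:
servo_tool:
  commands:
    - [[0,0,0],[0,0,0.2],0]
    - [[0,0,0],[0,0,0.4],0]
    - [[0,0,0],[0,0,0.55],0]
    - [[0,0,0],[0,0,0.65],0]
    - [[0,0,0],[0,0,0.7],0]

```text
time_s: 22.58
eef_pos: [433.7, -45.7, 55.5]
tool_rot: [0.998, 0.058, 0.001, 0.0]
contact_force: [0.1, -0.2, -0.4]
width: 0.157
grip_force: 40.4
```

Emit:
servo_tool:
  commands:
    - [[0,0,0],[0,0,0],1.6]
    - [[0,0,0],[0,0,0],1.9]
    - [[0,0,0],[0,0,0],2.3]
    - [[0,0,0],[0,0,0],2.3]
    - [[0,0,0],[0,0,0],2.3]

```text
time_s: 23.0
eef_pos: [433.3, -45.6, 54.9]
tool_rot: [0.998, 0.058, 0.0, 0.0]
contact_force: [-0.5, 0.2, -0.5]
width: 0.269
grip_force: 0.0
```

Emit:
servo_tool:
  commands:
    - [[0,0,0],[0,0,-1],2.3]
    - [[0,0,0],[0,0,-3],2.3]
    - [[0,0,0],[0,0,-6],2.3]
    - [[0,0,0],[0,0,-9],2.3]
    - [[0,0,0],[0,0,-11.5],2.3]

```text
time_s: 23.42
eef_pos: [433.3, -45.6, 171.8]
tool_rot: [0.998, 0.058, 0.0, 0.0]
contact_force: [0.3, -0.5, 0.2]
width: 0.269
grip_force: 0.0
```

Run:
```python
from h import *
s=bot.read_state(); print(s["time_s"],s["eef_pos"],s["width"])
specs()
c=go((651.8,231.8,120),Rd(10.5-90),step=180)
```

```text
23.4167 [433.30509935 -45.58442738 171.75436445] 0.26854193747427396
top spec 652.0 232.9 size 64 28 yaw 11.0 z 22.7
top spec 575.2 -140.0 size 32 22 yaw 5.0 z 29.7
top spec 566.6 21.6 size 14 29 yaw -84.5 z 29.2
side spec 650.5 231.6 size 67 29 yaw 11.8 z 22.0
side spec 574.3 -130.4 size 30 50 yaw -86.5 z 28.7
to [651.8 231.8 120. ] calls 2
   [0.1, -0.2, -1.9] [12.36, -12.57, 2.7]
   [0.1, -0.2, -1.9] [12.79, -12.13, 2.68]
```

Emit:
servo_tool:
  commands:
    - [[0,0,-0.4],[2.5,-2.5,0],3]
    - [[0,0,-0.8],[5,-5,0.4],4]
    - [[0,0,-1.2],[7.5,-7.5,1],5]
    - [[0,0,-1.6],[10,-10,1.9],5]
    - [[0,0,-2.1],[12.4,-12.6,2.7],5]

```text
time_s: 23.93
eef_pos: [542.6, 95.3, 141.5]
tool_rot: [0.997, 0.076, -0.001, 0.0]
contact_force: [0.6, -0.0, -0.2]
width: 0.585
grip_force: 0.0
```

Emit:
servo_tool:
  commands:
    - [[0,0,-0.4],[2.6,-2.4,0.5],5]
    - [[0,0,-0.8],[5.1,-4.8,1],5]
    - [[0,0,-1.2],[7.7,-7.3,1.6],5]
    - [[0,0,-1.6],[10.2,-9.7,2.1],5]
    - [[0,0,-2.1],[12.8,-12.1,2.7],5]

```text
time_s: 24.35
eef_pos: [650.6, 234.3, 114.3]
tool_rot: [0.996, 0.094, -0.001, 0.0]
contact_force: [0.5, -0.4, 0.2]
width: 0.587
grip_force: 0.0
```

Emit:
servo_tool:
  commands:
    - [[0,0,0],[0,0,0],5]
    - [[0,0,0],[0,0,0],5]
    - [[0,0,0],[0,0,0],5]
    - [[0,0,0],[0,0,0],5]
    - [[0,0,0],[0,0,0],5]

```text
time_s: 24.77
eef_pos: [650.0, 231.8, 116.3]
tool_rot: [0.996, 0.093, 0.0, 0.0]
contact_force: [0.0, -0.6, 0.2]
width: 0.584
grip_force: 0.0
```

Run:
```python
from h import *
s=bot.read_state(); print(s["time_s"],s["eef_pos"],s["joint_positions"])
c=go((651.6,232.2,3.5),Rd(11-90))
```

```text
24.7667 [650.03433131 231.82204315 116.27438094] [ 1.71511830e-01  7.15108745e-01  1.02868540e+00 -8.69924154e-05
  1.39759399e+00  1.55506542e+00]
to [651.6 232.2   3.5] calls 1
   [0.0, -0.0, -0.3] [0.16, -0.01, 11.28]
```

Emit:
servo_tool:
  commands:
    - [[0,0,0],[0.1,0,2.5],5]
    - [[0,0,0],[0.1,0,6],5]
    - [[0,0,0],[0.1,0,9],5]
    - [[0,0,0],[0.1,0,10.6],5]
    - [[0,0,0],[0.1,0,11.1],5]

```text
time_s: 25.18
eef_pos: [649.6, 231.9, 1.9]
tool_rot: [0.996, 0.094, -0.003, 0.0]
contact_force: [-0.1, -0.5, -0.3]
width: 0.585
grip_force: 0.0
```

Emit:
servo_tool:
  commands:
    - [[0,0,0],[0,0,0.1],3]
    - [[0,0,0],[0,0,0.1],2]
    - [[0,0,0],[0,0,0.1],1]
    - [[0,0,0],[0,0,0.1],0]
    - [[0,0,0],[0,0,0.1],0]
  newtons: 40

```text
time_s: 25.6
eef_pos: [652.2, 233.0, 5.9]
tool_rot: [0.996, 0.094, 0.002, -0.0]
contact_force: [0.3, -1.3, 6.5]
width: 0.155
grip_force: 41.1
```

Emit:
servo_tool:
  commands:
    - [[0,0,0],[0,0,0],0]
    - [[0,0,0],[0,0,0],0]
    - [[0,0,0],[0,0,-0.5],0]
    - [[0,0,0],[0,0,-2],0]
    - [[0,0,0],[0,0,-4],0]

```text
time_s: 26.02
eef_pos: [650.3, 232.8, 43.3]
tool_rot: [0.996, 0.094, -0.002, 0.0]
contact_force: [-0.2, 0.2, -0.9]
width: 0.147
grip_force: 40.2
```

Emit:
servo_tool:
  commands:
    - [[0,0,0],[0,0,-3],0]
    - [[0,0,0],[0,0,-6],0]
    - [[0,0,0],[0,0,-9],0]
    - [[0,0,0],[0,0,-11],0]
    - [[0,0,0],[0,0,-12.5],0]

```text
time_s: 26.43
eef_pos: [651.5, 233.1, 172.2]
tool_rot: [0.996, 0.094, 0.002, -0.0]
contact_force: [0.4, 0.0, -1.1]
width: 0.15
grip_force: 40.2
```

Run:
```python
from h import *
s=bot.read_state(); print(s["time_s"],s["eef_pos"],s["width"],s["grip_force"])
T=Rd(6.5-90); p=pan(-49,0); print(p); c=go((*p,170),T); c=go((*p,57),T,c)
```

```text
26.4333 [651.52994563 233.1325902  172.21327374] 0.15021809010464715 40.18609285354614
[540.18502093 -63.15304253]
to [540.2 -63.2 170. ] calls 2
   [-0.0, -0.1, 2.2] [-8.25, 13.51, 0.08]
   [-0.0, -0.1, 2.2] [-7.73, 13.81, 0.1]
to [540.2 -63.2  57. ] calls 1
   [0.0, 0.0, -0.0] [-0.0, 0.0, 11.3]
```

Run:
```python
from h import *
c=go((*pan(-53,0),170),Rd(6.5-90))
```

```text
to [544.2 -62.7 170. ] calls 2
   [-0.0, -0.1, 2.2] [-8.05, 13.52, 0.08]
   [-0.0, -0.1, 2.2] [-7.53, 13.82, 0.1]
```

Emit:
servo_tool:
  commands:
    - [[0,0,0.4],[-1.3,2.2,0],0]
    - [[0,0,0.8],[-3,5,0],0]
    - [[0,0,1.3],[-4.7,8,0],0]
    - [[0,0,1.8],[-6.4,10.8,0],0]
    - [[0,0,2.2],[-8.1,13.5,0],0]

```text
time_s: 26.85
eef_pos: [596.1, 83.9, 169.3]
tool_rot: [0.997, 0.075, 0.0, 0.0]
contact_force: [0.5, 0.2, -0.8]
width: 0.15
grip_force: 40.2
```

Emit:
servo_tool:
  commands:
    - [[0,0,0.4],[-1.6,3,0],0]
    - [[0,0,0.8],[-3.2,6,0],0]
    - [[0,0,1.3],[-4.9,9,0],0]
    - [[0,0,1.8],[-6.3,11.6,0],0]
    - [[0,0,2.2],[-7.5,13.8,0],0]

```text
time_s: 27.27
eef_pos: [542.5, -64.2, 169.4]
tool_rot: [0.998, 0.055, 0.0, 0.0]
contact_force: [1.4, 0.8, -0.6]
width: 0.148
grip_force: 40.2
```

Emit:
servo_tool:
  commands:
    - [[0,0,0],[0,0,0],0]
    - [[0,0,0],[0,0,0],0]
    - [[0,0,0],[0,0,0],0]
    - [[0,0,0],[0,0,0],0]
    - [[0,0,0],[0,0,0],0]

```text
time_s: 27.68
eef_pos: [543.6, -61.5, 168.9]
tool_rot: [0.998, 0.057, 0.0, -0.0]
contact_force: [0.1, 0.4, -0.7]
width: 0.153
grip_force: 40.2
```

Run:
```python
from h import *
s=bot.read_state(); print(s["time_s"],s["eef_pos"],s["width"],s["grip_force"])
c=go((*pan(-53,0),57.5),Rd(6.5-90))
```

```text
27.6833 [543.63849765 -61.53723228 168.88433869] 0.1527412033188031 40.19589364528656
to [544.2 -62.7  57.5] calls 1
   [-0.0, -0.0, -0.0] [0.04, 0.12, 11.14]
```

Emit:
servo_tool:
  commands:
    - [[0,0,0],[0,0.1,2.5],0]
    - [[0,0,0],[0,0.1,5],0]
    - [[0,0,0],[0,0.1,8],0]
    - [[0,0,0],[0,0.1,10],0]
    - [[0,0,0],[0,0.1,10.7],0]

```text
time_s: 28.1
eef_pos: [542.3, -62.3, 59.0]
tool_rot: [0.998, 0.056, -0.002, -0.001]
contact_force: [-0.6, 0.4, -1.3]
width: 0.154
grip_force: 40.2
```

Emit:
servo_tool:
  commands:
    - [[0,0,0],[0,0,0.2],0]
    - [[0,0,0],[0,0,0.4],0]
    - [[0,0,0],[0,0,0.5],0]
    - [[0,0,0],[0,0,0.55],0]
    - [[0,0,0],[0,0,0.55],0]

```text
time_s: 28.52
eef_pos: [544.0, -63.6, 57.2]
tool_rot: [0.998, 0.056, 0.001, 0.0]
contact_force: [-0.8, -0.3, -1.1]
width: 0.15
grip_force: 40.2
```

Emit:
servo_tool:
  commands:
    - [[0,0,0],[0,0,0],1.6]
    - [[0,0,0],[0,0,0],1.9]
    - [[0,0,0],[0,0,0],2.6]
    - [[0,0,0],[0,0,0],2.6]
    - [[0,0,0],[0,0,0],2.6]

```text
time_s: 28.93
eef_pos: [543.6, -63.5, 56.4]
tool_rot: [0.998, 0.056, 0.0, 0.0]
contact_force: [-0.4, -0.0, -0.2]
width: 0.305
grip_force: 0.0
```

Emit:
servo_tool:
  commands:
    - [[0,0,0],[0,0,-1],2.6]
    - [[0,0,0],[0,0,-3],2.6]
    - [[0,0,0],[0,0,-6],2.6]
    - [[0,0,0],[0,0,-9],2.6]
    - [[0,0,0],[0,0,-12.5],2.6]

```text
time_s: 29.35
eef_pos: [542.9, -63.3, 182.8]
tool_rot: [0.998, 0.056, -0.001, -0.0]
contact_force: [1.2, -0.3, -0.1]
width: 0.307
grip_force: 0.0
```

Run:
```python
from h import *
s=bot.read_state(); print(s["time_s"],s["eef_pos"],s["width"])
go((491.4,-68.7,180),Rd(6.5),step=180)
```

```text
29.35 [542.90961595 -63.27567531 182.77735463] 0.30667604983800467
to [491.4 -68.7 180. ] calls 3
   [-0.0, 0.0, -30.0] [-1.73, -0.01, 0.09]
   [-0.0, 0.0, -30.0] [-1.49, -0.87, 0.09]
   [-0.0, 0.0, -30.0] [-0.85, -1.5, 0.09]
```

Emit:
servo_tool:
  commands:
    - [[0,0,-6],[-0.3,0,0],4]
    - [[0,0,-12],[-0.7,0,0],5]
    - [[0,0,-18],[-1,0,0],5]
    - [[0,0,-24],[-1.4,0,0.1],5]
    - [[0,0,-30],[-1.7,0,0.1],5]

```text
time_s: 29.77
eef_pos: [526.3, -65.3, 181.1]
tool_rot: [0.949, 0.315, 0.0, 0.0]
contact_force: [-0.1, -0.6, -0.6]
width: 0.581
grip_force: 0.0
```

Emit:
servo_tool:
  commands:
    - [[0,0,-6],[-0.3,-0.2,0],5]
    - [[0,0,-12],[-0.6,-0.3,0],5]
    - [[0,0,-18],[-0.9,-0.5,0],5]
    - [[0,0,-24],[-1.2,-0.7,0.1],5]
    - [[0,0,-30],[-1.5,-0.9,0.1],5]

```text
time_s: 30.18
eef_pos: [509.0, -67.0, 180.0]
tool_rot: [0.835, 0.55, 0.0, 0.0]
contact_force: [0.3, 0.2, 0.3]
width: 0.58
grip_force: 0.0
```

Emit:
servo_tool:
  commands:
    - [[0,0,-6],[-0.2,-0.3,0],5]
    - [[0,0,-12],[-0.3,-0.6,0],5]
    - [[0,0,-18],[-0.5,-0.9,0],5]
    - [[0,0,-24],[-0.7,-1.2,0.1],5]
    - [[0,0,-30],[-0.8,-1.5,0.1],5]

```text
time_s: 30.6
eef_pos: [492.0, -68.4, 179.0]
tool_rot: [0.665, 0.747, 0.0, 0.0]
contact_force: [0.2, 0.3, -0.1]
width: 0.588
grip_force: 0.0
```

Emit:
servo_tool:
  commands:
    - [[0,0,0],[0,0,0],5]
    - [[0,0,0],[0,0,0],5]
    - [[0,0,0],[0,0,0],5]
    - [[0,0,0],[0,0,0],5]
    - [[0,0,0],[0,0,0],5]

```text
time_s: 31.02
eef_pos: [492.4, -68.4, 178.4]
tool_rot: [0.667, 0.745, 0.0, 0.0]
contact_force: [0.6, -0.1, -0.0]
width: 0.588
grip_force: 0.0
```

Run:
```python
from h import *
s=bot.read_state(); print(s["time_s"],s["eef_pos"],s["joint_positions"])
im=bot.get_image("side"); f=im["frame"][170:270,150:350]; cv2.imwrite("pics/side4.png",cv2.resize(f,None,fx=4,fy=4,interpolation=cv2.INTER_CUBIC)[...,::-1])
W=world(im); P=W.reshape(-1,3); P=P[~np.isnan(P[:,0])]
ax=np.array([np.cos(pa),np.sin(pa)]); ay=np.array([-ax[1],ax[0]])
L=np.c_[(P[:,:2]-PO)@ax,(P[:,:2]-PO)@ay,P[:,2]]
b=L[(L[:,2]>118)&(L[:,2]<132)&(abs(L[:,0])<25)&(abs(L[:,1])<90)]; print("bar",len(b),b.mean(0),np.polyfit(b[:,1],b[:,0],1))
w=L[(L[:,2]>55)&(L[:,2]<88)&(abs(L[:,0])<150)&(abs(L[:,1])<90)];print("pan x",np.percentile(w[:,0],[.5,99.5]),np.percentile(w[:,1],[.5,99.5]))
go((491.4,-68.7,98.5),Rd(6.5))
```

```text
31.0167 [492.40112872 -68.36765221 178.41052231] [-3.76582663e-01  3.37111822e-01  1.53037355e+00  4.14150280e-06
  1.27400911e+00 -4.86843046e-01]
bar 226 [  2.10891827   8.01843232 124.47235323] [-0.0054362   2.15250806]
pan x [-93.6335747  112.88559855] [-67.12325291  66.40424238]
to [491.4 -68.7  98.5] calls 1
   [-0.0, -0.0, -0.2] [-0.02, -0.1, 7.98]
```

View pics/side4.png

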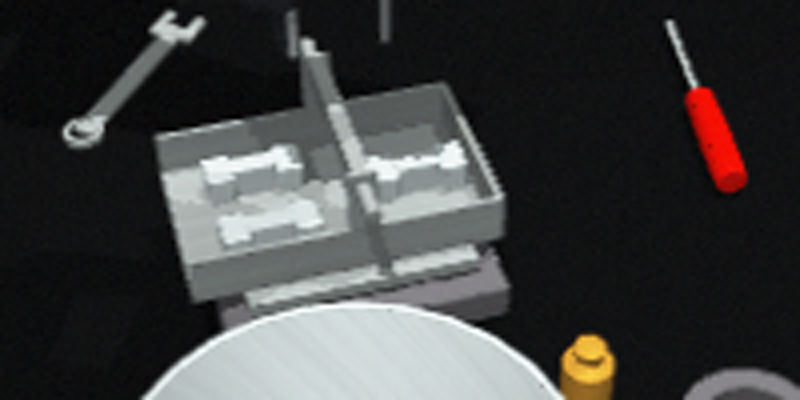

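All three specimens lie flat in the pan, two in front at crop (250,170) and (270,220) and one at the rear at (415,165). Now I'll grip the bar again.

Emit:
servo_tool:
  commands:
    - [[0,0,0],[0,-0.1,1.5],5]
    - [[0,0,0],[0,-0.1,3.5],5]
    - [[0,0,0],[0,-0.1,5.5],5]
    - [[0,0,0],[0,-0.1,7],5]
    - [[0,0,0],[0,-0.1,7.9],5]

```text
time_s: 31.48
eef_pos: [490.8, -68.3, 97.8]
tool_rot: [0.667, 0.745, -0.0, -0.001]
contact_force: [0.9, -0.6, 0.2]
width: 0.584
grip_force: 0.0
```

Emit:
servo_tool:
  commands:
    - [[0,0,0],[0,0,0],4]
    - [[0,0,0],[0,0,0],3]
    - [[0,0,0],[0,0,0],2]
    - [[0,0,0],[0,0,0],1]
    - [[0,0,0],[0,0,0],0]
  newtons: 110

```text
time_s: 31.9
eef_pos: [491.7, -68.7, 100.5]
tool_rot: [0.666, 0.746, 0.0, 0.001]
contact_force: [-2.0, 1.1, 6.1]
width: 0.115
grip_force: 107.8
```

Emit:
servo_tool:
  commands:
    - [[0,0,0],[0,0,0],0]
    - [[0,0,0],[0,0,0],0]
    - [[0,0,0],[0,0,0],0]
    - [[0,0,0],[0,0,0],0]
    - [[0,0,0],[0,0,0],0]

```text
time_s: 32.32
eef_pos: [491.7, -68.7, 100.5]
tool_rot: [0.666, 0.746, 0.0, 0.001]
contact_force: [-1.7, -0.2, 5.6]
width: 0.119
grip_force: 107.9
```

Emit:
servo_tool:
  commands:
    - [[0,0,0],[0,0,-0.3],0]
    - [[0,0,0],[0,0,-0.8],0]
    - [[0,0,0],[0,0,-1.5],0]
    - [[0,0,0],[0,0,-2.2],0]
    - [[0,0,0],[0,0,-3],0]

```text
time_s: 32.73
eef_pos: [491.2, -68.4, 130.0]
tool_rot: [0.667, 0.745, -0.0, -0.0]
contact_force: [-0.1, -0.1, -4.7]
width: 0.119
grip_force: 107.4
```

Emit:
servo_tool:
  commands:
    - [[0,0,0],[0,0,-1.2],0]
    - [[0,0,0],[0,0,-2.6],0]
    - [[0,0,0],[0,0,-4],0]
    - [[0,0,0],[0,0,-5.4],0]
    - [[0,0,0],[0,0,-6.8],0]

```text
time_s: 33.15
eef_pos: [491.1, -68.4, 198.6]
tool_rot: [0.667, 0.745, 0.0, 0.0]
contact_force: [0.8, -0.2, -5.2]
width: 0.116
grip_force: 107.5
```

Emit:
servo_tool:
  commands:
    - [[0,0,0],[0,0,-1.6],0]
    - [[0,0,0],[0,0,-3.2],0]
    - [[0,0,0],[0,0,-4.8],0]
    - [[0,0,0],[0,0,-6.4],0]
    - [[0,0,0],[0,0,-7.6],0]

```text
time_s: 33.57
eef_pos: [491.2, -68.4, 275.3]
tool_rot: [0.667, 0.745, 0.0, 0.001]
contact_force: [-0.5, 0.5, -5.3]
width: 0.118
grip_force: 107.4
```

Emit:
servo_tool:
  commands:
    - [[0,0,0],[0,0,-1],0]
    - [[0,0,0],[0,0,-2],0]
    - [[0,0,0],[0,0,-3],0]
    - [[0,0,0],[0,0,-4],0]
    - [[0,0,0],[0,0,-4.5],0]

```text
time_s: 33.98
eef_pos: [491.2, -68.4, 320.0]
tool_rot: [0.667, 0.745, 0.0, 0.001]
contact_force: [0.1, 0.1, -5.2]
width: 0.113
grip_force: 107.5
```

Run:
```python
from h import *
W=world(bot.get_image("top")); 
z=W[...,2]; m=(W[...,1]<-430)&(z>60)&(W[...,0]>300)
from collections import Counter
g={}
for x,y,h in W[m]: g.setdefault((int(x//40)*40,int(y//40)*40),[]).append(h)
for y in range(-440,-800,-40): print(y,[(x,int(np.percentile(g[(x,y)],90))) for x in range(320,900,40) if (x,y) in g])
from scipy.optimize import least_squares
J=np.array([[1.0517,.3812,1.2983,1.4636],[.45086,.47188,1.29999,1.36992],[-.0987,.28203,1.55548,1.30554],[-.37818,.40886,1.6237,1.1078],[-.37822,.31192,1.49683,1.32876],[-.37528,.70831,1.0568,1.37628],[-.49592,.27416,1.65802,1.20921],[-.00955,.68598,1.08333,1.37241],[.17151,.71511,1.02869,1.39759]])
X=np.array([[164.4,524.5,230.7],[459.36,352.95,180],[469.7,71.6,196.7],[491.34,-68.77,116.9],[491.8,-69,201],[669.94,-137.64,111.7],[440.43,-104.69,169.26],[664.87,111.13,118.05],[650.03,231.82,116.27]])
def fk(p,j):
    a,L1,L2,d,h,e=p; r=a+L1*np.sin(j[:,1])+L2*np.sin(j[:,1]+j[:,2])+e*np.cos(j[:,1]+j[:,2]); z=h+L1*np.cos(j[:,1])+L2*np.cos(j[:,1]+j[:,2])-e*np.sin(j[:,1]+j[:,2])
    c,s=np.cos(j[:,0]),np.sin(j[:,0]); return np.stack([r*c-d*s,r*s+d*c,z],1)
f=least_squares(lambda p:(fk(p,J)-X).ravel(),[0,420,400,110,0,0]); print(f.x.round(1),abs(f.fun).max())
```

```text
-440 [(320, 151), (360, 133), (400, 73), (440, 61), (480, 88), (520, 146), (560, 151)]
-480 [(320, 149), (360, 149), (400, 131), (440, 119), (480, 138), (520, 149), (560, 119), (600, 101)]
-520 [(360, 147), (400, 150), (440, 149), (480, 150), (520, 121), (560, 121), (600, 121), (640, 118)]
-560 [(480, 118), (520, 122), (560, 122), (600, 122), (640, 122), (680, 121), (720, 119), (760, 110)]
-600 [(480, 122), (520, 122), (560, 122), (600, 122), (640, 122), (680, 121), (720, 122), (760, 121)]
-640 [(440, 87), (480, 121), (520, 122), (560, 121), (600, 122), (640, 122), (680, 121), (720, 122), (760, 120)]
-680 [(440, 65)]
-720 []
-760 []
[  -0.   537.1  350.5  117.5 -128.7  101.8] 0.9239400691610626
```

```bash
cat >> h.py <<'E'
HC=np.array([455.4,-378.])
def pour(th,psi,back,ez,off=55.5):
    t=np.radians(th); p=np.radians(psi); u=np.array([np.cos(p),np.sin(p),0]); Z=np.array([0,0,1.])
    X=np.cos(t)*u-np.sin(t)*Z; N=np.sin(t)*u+np.cos(t)*Z
    E=np.array([*HC,ez])-back*u
    return E-115*X+off*N, Rd(psi-180,-th)
E
python3 - <<'E'
from h import *
L1,L2,d,e=537.1,350.5,117.5,101.8; A=np.hypot(L2,e); off=np.arctan2(e,L2)
for Lt in (250,330):
  for th,ez in((0,175),(20,175),(40,175),(50,165),(60,160),(65,160)):
    for psi in (129,):
        p,rot=pour(th,psi,15,ez); w=p-Lt*rot.as_matrix()[:,2]; r=np.sqrt(w[0]**2+w[1]**2-d*d); zz=w[2]-(Lt-128.7)
        D=np.hypot(r,zz); j1=np.degrees(np.arctan2(w[1],w[0])-np.arctan2(d,r))
        c=(L1**2+A**2-D**2)/(2*L1*A); c1=(L1**2+D**2-A**2)/(2*L1*D)
        if abs(c)>1: print(Lt,th,"out",D); continue
        j2=np.arctan2(r,zz)-np.arccos(c1); fa=j2+np.pi-np.arccos(c); # effective forearm angle
        q23=fa-off; print(Lt,th,p.round(),"r",round(r),"zz",round(zz),"j1",j1.round(1),"j2",j2.round(2),"j3",(q23-j2).round(2),"j5",(np.pi-np.radians(th)-q23).round(2),"D",D.round())
E
```

```text
250 0 [ 537. -479.  230.] r 710 zz 359 j1 -51.1 j2 0.71 j3 0.72 j5 1.72 D 796.0
250 20 [ 521. -459.  266.] r 599 zz 380 j1 -51.1 j2 0.48 j3 1.08 j5 1.24 D 709.0
250 40 [ 498. -430.  291.] r 487 zz 362 j1 -51.2 j2 0.29 j3 1.43 j5 0.72 D 606.0
250 50 [ 485. -414.  289.] r 435 zz 328 j1 -51.2 j2 0.24 j3 1.61 j5 0.42 D 545.0
250 60 [ 471. -397.  287.] r 388 zz 291 j1 -51.2 j2 0.2 j3 1.78 j5 0.11 D 485.0
250 65 [ 464. -388.  288.] r 367 zz 272 j1 -51.2 j2 0.2 j3 1.86 j5 -0.05 D 457.0
330 0 [ 537. -479.  230.] r 710 zz 359 j1 -51.1 j2 0.71 j3 0.72 j5 1.72 D 796.0
330 20 [ 521. -459.  266.] r 571 zz 375 j1 -51.1 j2 0.43 j3 1.17 j5 1.19 D 684.0
330 40 [ 498. -430.  291.] r 435 zz 343 j1 -51.2 j2 0.22 j3 1.58 j5 0.64 D 554.0
330 50 [ 485. -414.  289.] r 374 zz 300 j1 -51.2 j2 0.17 j3 1.8 j5 0.3 D 479.0
330 60 [ 471. -397.  287.] r 318 zz 251 j1 -51.3 j2 0.16 j3 2.0 j5 -0.07 D 406.0
330 65 [ 464. -388.  288.] r 294 zz 226 j1 -51.3 j2 0.17 j3 2.1 j5 -0.26 D 371.0
```

Run:
```python
from h import *
p,r=pour(0,129,15,180); 
c=go((*p[:2],270),r,step=85); c=go(p,r,c)
```

```text
to [ 537.2 -479.   270. ] calls 5
   [0.0, -0.0, 11.5] [-8.26, -0.01, 1.02]
   [0.0, -0.0, 11.5] [-8.1, 1.64, 1.02]
   [0.0, -0.0, 11.5] [-7.61, 3.22, 1.02]
   [0.0, -0.0, 11.5] [-6.82, 4.67, 1.01]
   [0.0, -0.0, 11.5] [-5.75, 5.93, 1.01]
to [ 537.2 -479.   235.5] calls 1
   [0.0, 0.0, -0.0] [0.0, -0.0, 3.45]
```

Emit:
servo_tool:
  commands:
    - [[0,0,1],[-0.8,0,0.1],0]
    - [[0,0,3],[-2.2,0,0.3],0]
    - [[0,0,5.5],[-4,0,0.5],0]
    - [[0,0,8.5],[-6.1,0,0.8],0]
    - [[0,0,11.5],[-8.3,0,1],0]

```text
time_s: 34.45
eef_pos: [500.2, -152.0, 307.3]
tool_rot: [0.739, 0.674, -0.0, -0.001]
contact_force: [0.5, -0.5, -4.6]
width: 0.117
grip_force: 107.5
```

Emit:
servo_tool:
  commands:
    - [[0,0,2.3],[-1.6,0.3,0.2],0]
    - [[0,0,4.6],[-3.2,0.7,0.4],0]
    - [[0,0,6.9],[-4.9,1,0.6],0]
    - [[0,0,9.2],[-6.5,1.3,0.8],0]
    - [[0,0,11.5],[-8.1,1.6,1],0]

```text
time_s: 34.87
eef_pos: [509.2, -234.4, 297.7]
tool_rot: [0.803, 0.596, -0.0, -0.0]
contact_force: [0.5, 0.7, -5.5]
width: 0.116
grip_force: 107.5
```

Emit:
servo_tool:
  commands:
    - [[0,0,2.3],[-1.5,0.6,0.2],0]
    - [[0,0,4.6],[-3,1.3,0.4],0]
    - [[0,0,6.9],[-4.6,1.9,0.6],0]
    - [[0,0,9.2],[-6.1,2.6,0.8],0]
    - [[0,0,11.5],[-7.6,3.2,1],0]

```text
time_s: 35.28
eef_pos: [518.4, -316.7, 288.0]
tool_rot: [0.859, 0.513, -0.0, -0.0]
contact_force: [-0.6, 0.5, -5.5]
width: 0.117
grip_force: 107.5
```

Emit:
servo_tool:
  commands:
    - [[0,0,2.3],[-1.4,0.9,0.2],0]
    - [[0,0,4.6],[-2.7,1.9,0.4],0]
    - [[0,0,6.9],[-4.1,2.8,0.6],0]
    - [[0,0,9.2],[-5.5,3.7,0.8],0]
    - [[0,0,11.5],[-6.8,4.7,1],0]

```text
time_s: 35.7
eef_pos: [527.5, -398.9, 277.8]
tool_rot: [0.906, 0.424, -0.0, -0.0]
contact_force: [-0.2, 0.4, -3.6]
width: 0.115
grip_force: 107.5
```

Emit:
servo_tool:
  commands:
    - [[0,0,3],[-1.5,1.5,0.3],0]
    - [[0,0,6],[-3,3,0.5],0]
    - [[0,0,8.5],[-4.3,4.3,0.7],0]
    - [[0,0,10.5],[-5.3,5.4,0.9],0]
    - [[0,0,11.5],[-5.8,5.9,1],0]

```text
time_s: 36.12
eef_pos: [535.6, -482.0, 266.7]
tool_rot: [0.944, 0.331, -0.0, -0.001]
contact_force: [-0.8, 0.7, -5.2]
width: 0.111
grip_force: 107.6
```

Emit:
servo_tool:
  commands:
    - [[0,0,0],[0,0,0],0]
    - [[0,0,0],[0,0,0],0]
    - [[0,0,0],[0,0,0],0]
    - [[0,0,0],[0,0,0],0]
    - [[0,0,0],[0,0,0],0]

```text
time_s: 36.53
eef_pos: [536.3, -478.7, 269.0]
tool_rot: [0.943, 0.333, 0.0, 0.0]
contact_force: [0.4, 0.4, -5.7]
width: 0.116
grip_force: 107.7
```

Run:
```python
from h import *
s=bot.read_state(); print(s["time_s"],s["eef_pos"],s["joint_positions"].round(2),s["contact_force"])
im=bot.get_image("top"); save(im,"top5")
p,r=pour(0,129,15,182); c=go(p,r)
for th in (10,20,30,40,50): p,r=pour(th,129,15,180); c=go(p,r,c)
```

```text
36.5333 [ 536.31452972 -478.72641607  268.9816538 ] [-0.89  0.69  0.64  0.    1.81 -0.  ] [ 0.43403684  0.39398245 -5.69467897]
to [ 537.2 -479.   237.5] calls 1
   [0.0, -0.0, -0.1] [0.06, 0.07, 3.14]
to [ 530.  -470.2  254.6] calls 1
   [-10.0, -0.0, 0.0] [-0.0, -1.14, -1.71]
to [ 520.9 -458.9  271.5] calls 1
   [-10.0, 0.0, 0.0] [-0.0, -1.14, -1.91]
to [ 510.1 -445.5  285.6] calls 1
   [-10.0, -0.0, -0.0] [0.0, -1.14, -1.91]
to [ 497.8 -430.4  296.4] calls 1
   [-10.0, 0.0, -0.0] [0.0, -1.14, -1.91]
to [ 484.6 -414.1  303.8] calls 1
   [-10.0, -0.0, 0.0] [-0.0, -1.14, -1.91]
```

View pics/top5.png

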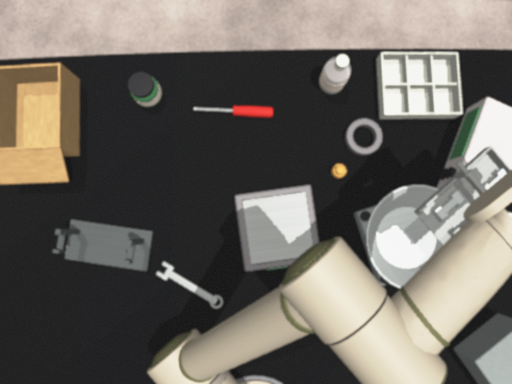

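The pan is over the hopper, with its pouring edge at about (420,215), inside the rim, and the specimens are still in it. Now I'll lower it and tip.

Emit:
servo_tool:
  commands:
    - [[0,0,0],[0,0,0.6],0]
    - [[0,0,0],[0,0,1.3],0]
    - [[0,0,0],[0,0,2],0]
    - [[0,0,0],[0,0,2.7],0]
    - [[0,0,0],[0,0,3.1],0]

```text
time_s: 37.0
eef_pos: [535.9, -479.2, 235.5]
tool_rot: [0.943, 0.333, -0.0, -0.001]
contact_force: [-0.3, 0.1, -5.3]
width: 0.118
grip_force: 107.7
```

Emit:
servo_tool:
  commands:
    - [[-1,0,0],[0,-0.1,-0.2],0]
    - [[-3,0,0],[0,-0.3,-0.5],0]
    - [[-5,0,0],[0,-0.6,-0.8],0]
    - [[-7.5,0,0],[0,-0.8,-1.3],0]
    - [[-10,0,0],[0,-1.1,-1.7],0]

```text
time_s: 37.42
eef_pos: [529.1, -470.8, 255.1]
tool_rot: [0.939, 0.332, 0.03, 0.084]
contact_force: [0.1, -0.4, -4.9]
width: 0.115
grip_force: 107.7
```

Emit:
servo_tool:
  commands:
    - [[-2,0,0],[0,-0.2,-0.4],0]
    - [[-4,0,0],[0,-0.5,-0.8],0]
    - [[-6,0,0],[0,-0.7,-1.2],0]
    - [[-8,0,0],[0,-0.9,-1.5],0]
    - [[-10,0,0],[0,-1.1,-1.9],0]

```text
time_s: 37.83
eef_pos: [520.0, -459.4, 271.7]
tool_rot: [0.928, 0.328, 0.058, 0.165]
contact_force: [-0.9, -1.3, -5.5]
width: 0.118
grip_force: 107.8
```

Emit:
servo_tool:
  commands:
    - [[-2,0,0],[0,-0.2,-0.4],0]
    - [[-4,0,0],[0,-0.5,-0.8],0]
    - [[-6,0,0],[0,-0.7,-1.2],0]
    - [[-8,0,0],[0,-0.9,-1.5],0]
    - [[-10,0,0],[0,-1.1,-1.9],0]

```text
time_s: 38.25
eef_pos: [509.3, -446.1, 285.7]
tool_rot: [0.911, 0.322, 0.086, 0.245]
contact_force: [0.0, -0.6, -6.1]
width: 0.118
grip_force: 107.8
```

Emit:
servo_tool:
  commands:
    - [[-2,0,0],[0,-0.2,-0.4],0]
    - [[-4,0,0],[0,-0.5,-0.8],0]
    - [[-6,0,0],[0,-0.7,-1.2],0]
    - [[-8,0,0],[0,-0.9,-1.5],0]
    - [[-10,0,0],[0,-1.1,-1.9],0]

```text
time_s: 38.67
eef_pos: [497.2, -431.3, 296.5]
tool_rot: [0.886, 0.313, 0.114, 0.323]
contact_force: [0.4, 0.1, -5.6]
width: 0.119
grip_force: 107.9
```

Emit:
servo_tool:
  commands:
    - [[-2,0,0],[0,-0.2,-0.4],0]
    - [[-4,0,0],[0,-0.5,-0.8],0]
    - [[-6,0,0],[0,-0.7,-1.2],0]
    - [[-8,0,0],[0,-0.9,-1.5],0]
    - [[-10,0,0],[0,-1.1,-1.9],0]

```text
time_s: 39.08
eef_pos: [484.4, -415.3, 304.5]
tool_rot: [0.854, 0.302, 0.141, 0.4]
contact_force: [0.3, 0.1, -2.8]
width: 0.116
grip_force: 108.1
```

Emit:
servo_tool:
  commands:
    - [[0,0,0],[0,0,0],0]
    - [[0,0,0],[0,0,0],0]
    - [[0,0,0],[0,0,0],0]
    - [[0,0,0],[0,0,0],0]
    - [[0,0,0],[0,0,0],0]

```text
time_s: 39.5
eef_pos: [485.0, -416.2, 303.9]
tool_rot: [0.855, 0.302, 0.141, 0.399]
contact_force: [-0.3, 0.3, -2.0]
width: 0.118
grip_force: 108.2
```

Run:
```python
from h import *
s=bot.read_state(); print(s["time_s"],s["eef_pos"],s["joint_positions"].round(2),s["contact_force"])
im=bot.get_image("side"); save(im,"side6"); a=im["frame"]; b=bot.get_image("top")["frame"]
cv2.imwrite("pics/both6.png",np.hstack([cv2.resize(a[180:384,100:360],None,fx=1.5,fy=1.5),cv2.resize(b[130:334,300:512],None,fx=1.5,fy=1.5)])[...,::-1])
```

```text
39.5 [ 485.02528091 -416.17286495  303.90562748] [-0.89  0.22  1.6   0.01  0.45 -0.01] [-0.27314265  0.27604956 -1.97511973]
```

View pics/both6.png

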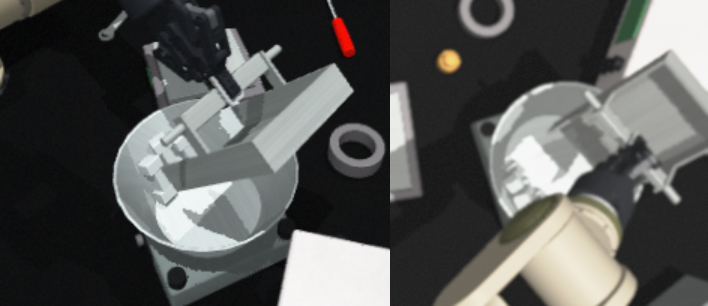

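The load reading is back to the pan's own weight, and the specimens are in the hopper near crop (160,170). I'll raise the pan and bring it level.

Run:
```python
from h import *
s=bot.read_state(); p=s["eef_pos"]
c=go(p+[0,0,40],R.from_quat(s["tool_rot"]))
for th in (25,0): q,r=pour(th,129,5,225); c=go(q,r,c)
```

```text
to [ 485.  -416.1  343.7] calls 1
   [0.0, 0.0, 0.0] [-0.0, 3.06, -2.57]
to [ 509.4 -444.7  323.9] calls 1
   [25.0, 0.1, -0.1] [0.11, 0.9, 4.15]
to [ 530.9 -471.3  280.5] calls 1
   [25.0, -0.0, -0.0] [-0.0, 1.27, 5.38]
```

Emit:
servo_tool:
  commands:
    - [[0,0,0],[0,0.5,-0.4],0]
    - [[0,0,0],[0,1.1,-1],0]
    - [[0,0,0],[0,1.9,-1.6],0]
    - [[0,0,0],[0,2.5,-2.1],0]
    - [[0,0,0],[0,3.1,-2.6],0]

```text
time_s: 40.02
eef_pos: [484.9, -416.0, 345.6]
tool_rot: [0.854, 0.302, 0.141, 0.399]
contact_force: [-0.1, 0.3, -3.5]
width: 0.116
grip_force: 108.3
```

Emit:
servo_tool:
  commands:
    - [[5,0,0],[0,0.2,0.8],0]
    - [[10,0,0],[0,0.4,1.7],0]
    - [[15,0,0],[0,0.5,2.5],0]
    - [[20,0,0],[0.1,0.7,3.3],0]
    - [[25,0,0],[0.1,0.9,4.1],0]

```text
time_s: 40.43
eef_pos: [509.2, -444.3, 325.9]
tool_rot: [0.921, 0.325, 0.072, 0.203]
contact_force: [0.5, -0.3, -2.7]
width: 0.12
grip_force: 108.1
```

Emit:
servo_tool:
  commands:
    - [[5,0,0],[0,0.3,1.1],0]
    - [[10,0,0],[0,0.5,2.2],0]
    - [[15,0,0],[0,0.8,3.2],0]
    - [[20,0,0],[0,1,4.3],0]
    - [[25,0,0],[0,1.3,5.3],0]

```text
time_s: 40.85
eef_pos: [530.8, -471.2, 282.8]
tool_rot: [0.943, 0.333, -0.0, -0.001]
contact_force: [0.4, -0.2, -3.1]
width: 0.118
grip_force: 108.0
```

Run:
```python
from h import *
s=bot.read_state(); print(s["time_s"],s["eef_pos"],s["contact_force"])
c=go((491,-69,285),Rd(6.5),step=105); c=go((491,-69,112),Rd(6.5),c)
```

```text
40.85 [ 530.76229013 -471.20705938  282.80413334] [ 0.38762384 -0.17081327 -3.11824685]
to [491. -69. 285.] calls 4
   [-0.0, -0.0, -14.4] [5.54, -8.45, -0.04]
   [-0.0, -0.0, -14.4] [7.47, -6.81, -0.04]
   [-0.0, -0.0, -14.4] [8.93, -4.74, -0.05]
   [-0.0, -0.0, -14.4] [9.82, -2.37, -0.05]
to [491. -69. 112.] calls 1
   [0.0, 0.0, 0.0] [0.0, -0.0, 17.3]
```

Emit:
servo_tool:
  commands:
    - [[0,0,-2],[0.9,-1.3,0],0]
    - [[0,0,-5],[2,-3,0],0]
    - [[0,0,-8],[3.2,-4.8,0],0]
    - [[0,0,-11],[4.4,-6.6,0],0]
    - [[0,0,-14.4],[5.5,-8.4,0],0]

```text
time_s: 41.27
eef_pos: [520.8, -370.3, 282.7]
tool_rot: [0.893, 0.45, 0.0, 0.001]
contact_force: [-0.1, -0.3, -2.2]
width: 0.118
grip_force: 108.1
```

Emit:
servo_tool:
  commands:
    - [[0,0,-2.9],[1.5,-1.4,0],0]
    - [[0,0,-5.8],[3,-2.7,0],0]
    - [[0,0,-8.6],[4.5,-4.1,0],0]
    - [[0,0,-11.5],[6,-5.4,0],0]
    - [[0,0,-14.4],[7.5,-6.8,0],0]

```text
time_s: 41.68
eef_pos: [511.1, -269.6, 282.9]
tool_rot: [0.83, 0.558, 0.0, 0.001]
contact_force: [-0.1, 0.3, -3.6]
width: 0.117
grip_force: 108.1
```

Emit:
servo_tool:
  commands:
    - [[0,0,-2.9],[1.8,-0.9,0],0]
    - [[0,0,-5.8],[3.6,-1.9,0],0]
    - [[0,0,-8.6],[5.4,-2.8,0],0]
    - [[0,0,-11.5],[7.1,-3.8,0],0]
    - [[0,0,-14.4],[8.9,-4.7,0],0]

```text
time_s: 42.1
eef_pos: [501.3, -169.3, 283.0]
tool_rot: [0.753, 0.658, 0.0, 0.001]
contact_force: [0.5, -0.3, -2.4]
width: 0.12
grip_force: 108.1
```

Emit:
servo_tool:
  commands:
    - [[0,0,-4],[2.5,-0.6,0],0]
    - [[0,0,-8],[5,-1.2,0],0]
    - [[0,0,-11],[7.3,-1.8,0],0]
    - [[0,0,-13],[9,-2.2,0],0]
    - [[0,0,-14.4],[9.8,-2.4,0],0]

```text
time_s: 42.52
eef_pos: [490.9, -67.8, 283.2]
tool_rot: [0.665, 0.747, 0.001, 0.001]
contact_force: [-1.0, 0.3, -2.0]
width: 0.119
grip_force: 108.0
```

Emit:
servo_tool:
  commands:
    - [[0,0,0],[0,0,1.5],0]
    - [[0,0,0],[0,0,4],0]
    - [[0,0,0],[0,0,7],0]
    - [[0,0,0],[0,0,10],0]
    - [[0,0,0],[0,0,12.5],0]

```text
time_s: 42.93
eef_pos: [491.0, -70.1, 155.9]
tool_rot: [0.666, 0.746, 0.0, 0.0]
contact_force: [1.1, -0.1, -3.5]
width: 0.116
grip_force: 108.0
```

Emit:
servo_tool:
  commands:
    - [[0,0,0],[0,0,1.5],0]
    - [[0,0,0],[0,0,2.8],0]
    - [[0,0,0],[0,0,3.7],0]
    - [[0,0,0],[0,0,4.3],0]
    - [[0,0,0],[0,0,4.5],0]

```text
time_s: 43.35
eef_pos: [491.0, -70.0, 111.8]
tool_rot: [0.666, 0.746, -0.0, 0.0]
contact_force: [-0.7, 0.4, -3.7]
width: 0.117
grip_force: 107.9
```

Emit:
servo_tool:
  commands:
    - [[0,0,0],[0,0,0],0]
    - [[0,0,0],[0,0,0],0]
    - [[0,0,0],[0,0,0],0]
    - [[0,0,0],[0,0,0],0]
    - [[0,0,0],[0,0,0],0]

```text
time_s: 43.77
eef_pos: [491.0, -69.7, 112.5]
tool_rot: [0.666, 0.746, 0.0, 0.0]
contact_force: [-0.4, -0.7, -3.0]
width: 0.122
grip_force: 107.9
```

Run:
```python
from h import *
s=bot.read_state(); print(s["time_s"],s["eef_pos"],s["contact_force"])
im=bot.get_image("top"); f=im["frame"][170:310,230:490]; cv2.imwrite("pics/top7.png",cv2.resize(f,None,fx=3,fy=3,interpolation=cv2.INTER_CUBIC)[...,::-1])
c=go((491,-69,101),Rd(6.5))
```

```text
43.7667 [491.01762488 -69.66631809 112.5279209 ] [-0.43150761 -0.6588215  -3.00846454]
to [491. -69. 101.] calls 1
   [0.0, 0.0, -0.0] [0.06, 0.01, 1.14]
```

View pics/top7.png

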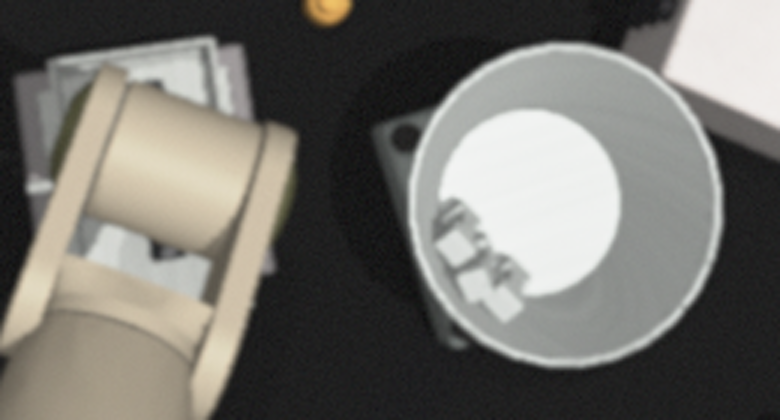

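The specimens are in the hopper near crop (480,265), though I can only make out two clearly. I'll set the pan down, then check for the third.

Emit:
servo_tool:
  commands:
    - [[0,0,0],[0,0,0.4],0]
    - [[0,0,0],[0,0,0.8],0]
    - [[0,0,0],[0,0,1],0]
    - [[0,0,0],[0,0,1.15],0]
    - [[0,0,0],[0,0,1.2],0]

```text
time_s: 44.23
eef_pos: [490.6, -69.5, 100.6]
tool_rot: [0.666, 0.746, -0.0, -0.0]
contact_force: [-5.4, 1.2, 10.3]
width: 0.118
grip_force: 110.2
```

Emit:
servo_tool:
  commands:
    - [[0,0,0],[0,0,0.05],0]
    - [[0,0,0],[0,0,0.05],0]
    - [[0,0,0],[0,0,0.05],0]
    - [[0,0,0],[0,0,0.05],0]
    - [[0,0,0],[0,0,0.05],0]

```text
time_s: 44.65
eef_pos: [490.6, -69.5, 100.5]
tool_rot: [0.666, 0.746, -0.0, 0.0]
contact_force: [-5.3, 1.5, 10.6]
width: 0.114
grip_force: 110.1
```

Emit:
servo_tool:
  commands:
    - [[0,0,0],[0,0,-0.05],1.4]
    - [[0,0,0],[0,0,-0.05],2]
    - [[0,0,0],[0,0,-0.05],3.5]
    - [[0,0,0],[0,0,-0.05],5]
    - [[0,0,0],[0,0,-0.05],5]

```text
time_s: 45.07
eef_pos: [490.9, -69.7, 100.1]
tool_rot: [0.666, 0.746, 0.0, 0.0]
contact_force: [0.1, -0.3, 0.6]
width: 0.582
grip_force: 0.0
```

Emit:
servo_tool:
  commands:
    - [[0,0,0],[0,0,-1],5]
    - [[0,0,0],[0,0,-4],5]
    - [[0,0,0],[0,0,-8],5]
    - [[0,0,0],[0,0,-12],5]
    - [[0,0,0],[0,0,-15],5]

```text
time_s: 45.48
eef_pos: [491.0, -69.7, 253.3]
tool_rot: [0.666, 0.746, 0.0, 0.001]
contact_force: [0.9, -0.9, -0.6]
width: 0.586
grip_force: 0.0
```

Emit:
servo_tool:
  commands:
    - [[0,0,0],[4,-1,0],5]
    - [[0,0,0],[8,-2,0],5]
    - [[0,0,0],[12,-3,0],5]
    - [[0,0,0],[16,-4,0],5]
    - [[0,0,0],[19,-5,0],5]

```text
time_s: 45.9
eef_pos: [418.4, 115.7, 250.2]
tool_rot: [0.666, 0.746, 0.0, -0.0]
contact_force: [-0.0, 0.3, 0.4]
width: 0.583
grip_force: 0.0
```

Emit:
servo_tool:
  commands:
    - [[0,0,0],[0,0,0],5]
    - [[0,0,0],[0,0,0],5]
    - [[0,0,0],[0,0,0],5]
    - [[0,0,0],[0,0,0],5]
    - [[0,0,0],[0,0,0],5]

```text
time_s: 46.32
eef_pos: [420.2, 112.6, 250.0]
tool_rot: [0.667, 0.745, -0.0, -0.0]
contact_force: [0.1, 0.3, -0.2]
width: 0.585
grip_force: 0.0
```

Run:
```python
from h import *
s=bot.read_state(); print(s["time_s"],s["eef_pos"],s["width"])
a=bot.get_image("side")["frame"]; im=bot.get_image("top"); b=im["frame"]
save(im,"top8")
A=cv2.resize(a[190:384,130:330],(400,388),interpolation=cv2.INTER_CUBIC); B=cv2.resize(b[170:310,340:484],(399,388),interpolation=cv2.INTER_CUBIC)
cv2.imwrite("pics/both8.png",np.hstack([A,B])[...,::-1])
W=world(im); P=W.reshape(-1,3); P=P[~np.isnan(P[:,0])]
m=np.all((P>(380,-190,60))&(P<(620,60,86)),1); print("pan",cv2.minAreaRect(P[m][:,:2].astype(np.float32)))
for n in("specimen0",):
    for d in bot.outline_of(n,im)[:6]: print(d["p"],d["box"],np.nanmedian(W[d["region"]],0).round())
```

```text
46.3167 [420.1856426  112.58368272 249.96680174] 0.5845134191308963
pan ((481.2257995605469, -69.21454620361328), (208.7542266845703, 129.79379272460938), 6.181569576263428)
0.73 [391.8, 254.9, 403.4, 281.8] [ 391. -341.  116.]
0.63 [380.5, 252.2, 393.4, 272.1] [ 405. -313.  132.]
0.58 [373.6, 236.7, 392.0, 262.1] [ 434. -305.  112.]
```

View pics/both8.png

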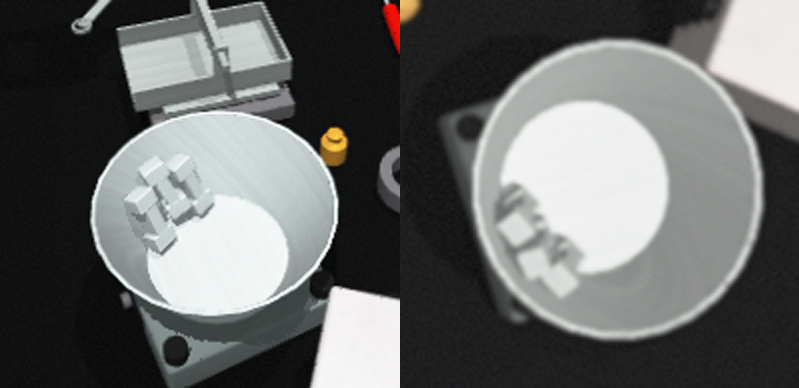

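View pics/top8.png

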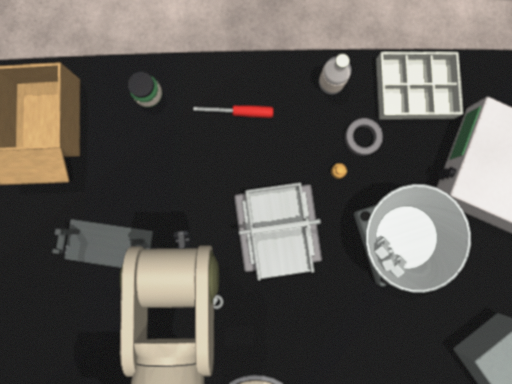

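The last views show all three specimens inside the hopper, leaning on its wall below the rim near (388,255) in the top view. The pan is upright and empty on the balance at (279,228), and the weight, tools and tape roll haven't moved.

```bash
python3 -c "
from station import bot
print(bot.finish_job())"
```

```text
the job is handed in; nothing more can be done
None
```

I handed the job in at about 46 s of robot time: all three specimens on the bench went through the pan into the hopper, the empty pan is back upright on the balance, and the weight, tools and tape roll weren't moved; no verdict came back.

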